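# Open the ink carton and unscrew the jar inside

### The arm

A 6-joint arm with a two-finger parallel gripper is mounted at the origin on the work surface. World frame = base frame: x ahead of the robot, y to its left, z up, the work surface at z = 0. Lengths are in m, angles in rad, forces in N, time in s.
With the tool pointing down it reaches from about 0.35 to 0.775 m from the base axis. Payload 5.5 kg.
Tool frame: the origin (TCP) lies at the very end of the fingers, on their centre line; the grasp point (between the pads) lies 19 mm behind it; x points along the fingers, y is the direction in which the jaws open and shut, and the axes are right-handed (so a half turn about x gives the same grasp; the last joint's range is limited). The gripper opens to 85 mm and grips with 20 to 120 N. Pads are 22 mm wide; open, the fingers measure 114 mm over their backs; the gripper's body (76 mm by 85 mm) begins 54 mm behind the grasp point. The pads swing forward as they close: fully open they stand 13 mm farther back than shut.
Start: joints at [-1.268, 0.313, 0.046, 1.304, 0, 1.431], TCP at [0.246, -0.52, 0.231] pointing down, gripper open.
Joint ranges: [-2.76, 2.76], [-0.86, 1.69], [-1.03, 1.26], [-2.2, 2.34], [-1.47, 1.5], [-3.14, 3.14]. Speed limits (rad/s): [2.57, 2.57, 3.14, 3.14, 3.14, 3.14].

### API

Orientations are given as a unit quaternion [w, x, y, z].
In Python, from workcell import env gives the robot as it stands.
- The arm moves only by the tool servo_tool, never from a script. Its argument "increments" is a list of rows, each an object with "offset": the shift along the tool's x, y, z in cm, a list of three; "yaw": the turn about the tool's x in degrees. In form: [{"offset": [x, y, z], "yaw": yaw}, ...]. A call has exactly 8 rows; each row is the pose to reach, as a shift and turn from the pose commanded when the call began, along the tool's axes at that moment; what a row does not reach only later rows make up. A row lasts 1/10 s, in which the tool goes at most 50 mm and 8.59 degrees, less where a joint would pass 70% of its speed; a pose out of reach is approached as far as the arm can. A call with a gripper value outside its range is refused whole. "claw" is the opening, from 0 (shut) to 1 (fully open), set as the call begins (left out, the last holds). The fingers move at their own pace and stop on an object; "force" is the grip in N (left out, the last holds). Time passes only in rows, so rows that repeat a pose let the fingers close, or fill a call up. It gives the time, the measured TCP pose, the force and the opening at its end, in the units of the state.
- env.get_state(): the state, without advancing time (a new reading comes with each control period).
- env.read_camera(name): name is "side" or "top" or "wrist"; returns (picture, depth): 400x640x3 uint8, red, green, blue; 400x640 float32, m along the optical axis (not along the pixel's ray), 0 where there is no reading.
- env.camera_model(name): a dict with "vertical_fov" (degrees; the focal length in pixels is half the picture's height over the tangent of half this angle, whatever the lens; pixels are square), "cx", "cy" (the principal point, pixels), "world_from_camera" (4x4, takes a point from camera to world coordinates). Camera axes: x right, y up, looking along -z (the intrinsics and any distortion apply to the point x, -y, -z); pixel columns grow to the right and rows downward; lengths in m; the calibration is good to about 2 mm. A picture is of the moment at which its call begins: read the wrist's pose just before it. camera_model takes no time and is no camera call; for the wrist camera it gives the pose at the moment of the call.
- env.hand_in(): hands the job in, once; it reports no verdict.
The state is a dict: "clock": time; "joint_pos": joint angles; "qvel": joint speeds; "tau": joint torques, N m; "tcp_pos": TCP position; "orientation": TCP orientation; "wrist_force": force on the tool from outside, world axes, zero at the start; "ft_torque": the same for the moment, N m; "finger_gap": finger opening in m.
Only numpy, scipy, OpenCV 4.12 (cv2) and the standard library are available. Lean on these libraries where they do the work, as an engineer would, in place of code of your own. Each camera call takes 0.05 s, during which the arm holds its last target.

### The job

Open the shipping carton on the printmaker's table: swing its two long outer flaps, then its two short inner flaps, right back to the outside, well past upright. Then unscrew the barred lid of the ink jar inside the carton anticlockwise until it stops. Leave the other things standing about on the table where they are.

Things in the scene. Friction and masses are not known exactly. Their poses are not given: they have to be found in the camera images.
- carton: open-topped cardboard shipping carton, 190 (its x) x 150 (its y) x 140 high, walls 4; does not move. Origin: centre of its underside. Inside stand a jar and a bottle, one at each end (their order varies), held tight by a low card divider 74 high
- flap_left (a joint): an outer (long) flap; starts half ajar. Hinged along the carton's +y top edge; 74 from hinge to free edge, 186 along the hinge, 4 thick. Value: rad, 0 = lying flat shut, 1.57 = upright, 2.7 = folded back to its stop; the crease is stiff, so it stays where it is left
- flap_left_hinge (a point): middle of that flap's hinge line, 145.5 above the table, on the flap's underside
- flap_left_edge (a point): middle of that flap's free edge, on the underside; moves with the flap
- flap_right (a joint): an outer (long) flap; starts half ajar. Hinged along the carton's -y top edge; 74 from hinge to free edge, 186 along the hinge, 4 thick. Value: rad, 0 = lying flat shut, 1.57 = upright, 2.7 = folded back to its stop; the crease is stiff, so it stays where it is left
- flap_right_hinge (a point): middle of that flap's hinge line, 145.5 above the table, on the flap's underside
- flap_right_edge (a point): middle of that flap's free edge, on the underside; moves with the flap
- flap_far (a joint): an inner (short) flap; starts lying shut under the outer flaps. Hinged along the carton's +x top edge; 52 from hinge to free edge, 138 along the hinge, 4 thick. Value: rad, 0 = lying flat shut, 1.57 = upright, 2.7 = folded back to its stop; the crease is stiff, so it stays where it is left
- flap_far_hinge (a point): middle of that flap's hinge line, 141 above the table, on the flap's underside
- flap_far_edge (a point): middle of that flap's free edge, on the underside; moves with the flap
- flap_near (a joint): an inner (short) flap; starts lying shut under the outer flaps. Hinged along the carton's -x top edge; 52 from hinge to free edge, 138 along the hinge, 4 thick. Value: rad, 0 = lying flat shut, 1.57 = upright, 2.7 = folded back to its stop; the crease is stiff, so it stays where it is left
- flap_near_hinge (a point): middle of that flap's hinge line, 141 above the table, on the flap's underside
- flap_near_edge (a point): middle of that flap's free edge, on the underside; moves with the flap
- jar: ink jar with a wide screw lid that has a raised grip bar across it, standing inside the carton, fixed. 60 across, 108 high with lid and bar. Origin: centre of its underside, on the carton's floor 4 above the table
- lid (a joint): the jar's captive screw lid, 54 across: a round disc whose top is 92 above the table, with a grip bar 44 long, 14 thick and 20 high on it (bar top 112 above the table). Value: rad, grows anticlockwise seen from above; unscrewed to its stop at 2.2
- lid_grip (a point): middle of the grip bar, on the lid's axis, 104 above the table; its x axis runs along the bar (44), its y axis across it (14)
- packed_bottle: squat bottle with a cone nozzle, packed in the carton beside the jar, fixed, 58 across; nozzle tip 110 above the table. Origin: centre of its underside
- egg_cup: bystander near the carton: plastic egg cup, 58 high, 48 across. Origin: underside
- ink_bottle: bystander near the carton: squat ink bottle with cone nozzle, 60 across, 135 high. Origin: underside
- ink_tub: bystander near the carton: round ink tub with a smooth flat lid, 76 across, 66 high. Origin: underside
- ink_roller: bystander near the carton: ink roller lying down: rubber roll 70 long and 32 across, wooden handle, 176 long over all along its x. Origin: underside
- gouge: bystander near the carton: lino gouge lying down, 110 long along its x, 24 high. Origin: underside
- lino_block: bystander near the carton: wooden printing block, 90 x 70 x 12. Origin: underside
Not all that is in view belongs to the job. What is meant by the carton is not orange, and is the larger of those in its own colour.

How it is judged:
By the outcome, as a careful person would: the job done as asked, in the order asked, and still so for the second after the job is handed in, with the robot touching nothing.
It also fails if it takes over 69 s, if anything falls off the work surface, if the arm or the gripper's body presses on something with over 40 N, if the wrist force passes 120 N, or if a joint passes its speed limit or range.

## Working session

There is one attempt and no reset: what is moved stays moved. The work goes in short steps, Python scripts to look and compute and a tool call to move; the robot and the scene stay as the last step left them, time stands still between calls to the robot, and variables do not carry over. Pictures are saved under pics/ and viewed, and the job is handed in when it is done.

Besides the shell and the picture viewer there is one more tool, called after "Emit:" by a JSON object that holds its "method" and its "body". servo_tool: Moves the arm, as the interface text tells. Its arguments: {"type":"object","properties":{"increments":{"type":"array","items":{"type":"object","properties":{"offset":{"type":"array","items":{"type":"number"}},"yaw":{"type":"number"}}}},"claw":{"type":"number"},"force":{"type":"number"}},"required":["increments"]}

```bash
ls; mkdir -p pics; python3 - <<'E'
from workcell import env
import cv2,numpy as np
print(env.get_state())
for n in ["side","top","wrist"]:
    m=env.camera_model(n);print(n,m)
    p,d=env.read_camera(n);cv2.imwrite(f"pics/{n}0.png",p[...,::-1]);np.save(f"{n}0.npy",d);cv2.imwrite
E
```

```text
pics
{'clock': 0.0, 'joint_pos': array([-1.26759098e+00,  3.14005511e-01,  4.49631656e-02,  1.30362036e+00,
        2.90224159e-05,  1.43120012e+00]), 'qvel': array([-2.98604152e-04, -1.22242670e-04, -1.43402712e-03,  4.43410081e-04,
       -7.44902034e-05,  1.87011475e-04]), 'tau': array([ 4.99602193e-04, -4.80630720e+01,  2.98532259e+01,  1.94733805e-02,
        1.43244433e-04,  6.99563373e-06]), 'tcp_pos': array([ 0.24621417, -0.51903605,  0.23039952]), 'orientation': array([-0.15461955, -0.68980288, -0.15593654,  0.68989027]), 'wrist_force': array([-0.2903615 ,  0.00069632,  0.31026793]), 'ft_torque': array([-0.0065609 ,  0.01434676, -0.02071081]), 'finger_gap': 0.08556493161043767}
side {'vertical_fov': 44.94508365360779, 'cx': 318.5494645906578, 'cy': 194.1359896419596, 'world_from_camera': array([[-0.99494641,  0.05468568, -0.08420873,  0.42753211],
       [-0.09922632, -0.66376617,  0.74132895,  0.80621701],
       [-0.01535482,  0.7459383 ,  0.66583803,  0.79427259],
       [ 0.        ,  0.        ,  0.        ,  1.        ]])}
top {'vertical_fov': 51.57758182157422, 'cx': 325.7920207468369, 'cy': 199.6043188576376, 'world_from_camera': array([[-0.02385866,  0.99536609, -0.09315098,  0.41442425],
       [-0.99934955, -0.02122581,  0.0291536 ,  0.07175556],
       [ 0.0270413 ,  0.09378595,  0.99522508,  0.9756347 ],
       [ 0.        ,  0.        ,  0.        ,  1.        ]])}
wrist {'vertical_fov': 61.188191990236156, 'cx': 318.56416362737355, 'cy': 191.29073534271777, 'world_from_camera': array([[ 0.42824327,  0.85623717,  0.28890415,  0.32079705],
       [-0.90366211,  0.40632531,  0.13525726, -0.48450307],
       [-0.00157677, -0.31899474,  0.94775517,  0.37321649],
       [ 0.        ,  0.        ,  0.        ,  1.        ]])}
```

View pics/side0.png

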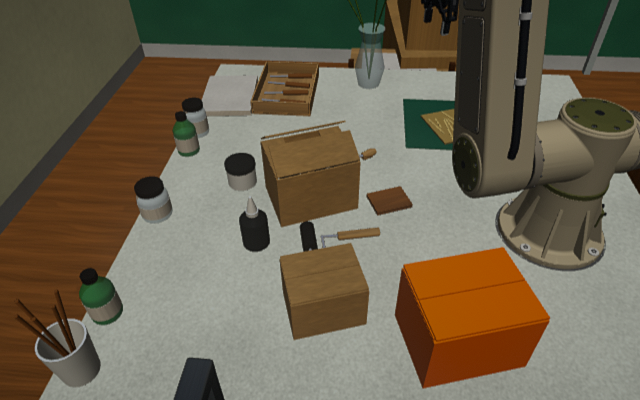

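View pics/top0.png

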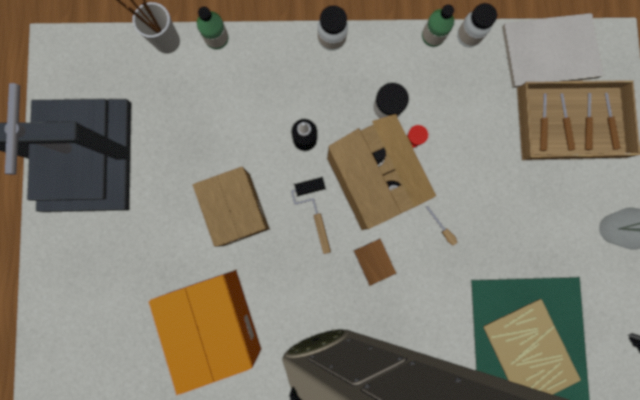

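Candidates for the carton: orange (top 205,332), small brown (230,207) and large brown (382,172). By the description it is the large brown one. Next, a close crop and measurements.

```bash
cat > h.py <<'E'
import numpy as np,cv2
from workcell import env
def cloud(n,d,m=None):
    m=m or env.camera_model(n)
    f=200/np.tan(np.radians(m['vertical_fov'])/2)
    v,u=np.mgrid[0:400,0:640]
    X=(u-m['cx'])/f*d; Y=-(v-m['cy'])/f*d
    P=np.stack([X,Y,-d,np.ones_like(d)],-1)@m['world_from_camera'].T
    P=P[...,:3]; P[d<=0]=np.nan
    return P
E
python3 - <<'E'
from h import *
for n,(u0,u1,v0,v1) in dict(top=(270,470,80,290),side=(190,420,80,260)).items():
    p=cv2.imread(f"pics/{n}0.png")[v0:v1,u0:u1]
    p=cv2.resize(p,None,fx=3 if n=='side' else 2.8,fy=3 if n=='side' else 2.8,interpolation=cv2.INTER_CUBIC);p=cv2.convertScaleAbs(p,alpha=1.4,beta=10)
    cv2.imwrite(f"pics/{n}0c.png",p)
P=cloud('top',np.load('top0.npy'))
for r in range(100,232,6):
    print(r,' '.join("%4.0f"%(P[r,c,2]*1000) for c in range(320,450,5)))
for q in [(330,150),(388,115),(435,190),(365,228),(360,140)]: print(q,P[q[1],q[0]])
E
```

```text
100   -0    1    2   -1    2    3    3    4    3    3    3   58   64   69   67   69   68   69    3    5    1    0    1    2    4    3
106    2    3    3   -0    3    3    2    1   -1    2    0   38   69   68   70   68   66   68    2    3    0    0    6    1    4   -1
112   -0   -2    2    1    0    3    4    3    3    3    1   14   41   68   68   72   68    3    2    2    4    2    2    4    2    2
118    1    3    2    3  nan    0   -1    3    6    2    3    1  179  172  166  158    2   -0    2    4    3    1    3    4    0    3
124    0    4    3    1    2   -1    3    3    2    3    2  193  186  179  170  159  152    2   -0    3    2    0    5    1    2    2
130    1    5    3   -0    2    0   -0  182  nan  147  147  147  190  179  174  164  157    5   59   62   59   61    1    2    1    1
136    2   -0    2    1    0  171  174  180  186  145  147  147  194  187  178  173  161  154   60   62   61   62    2    2    2    4
142    4    4    2  160  164  170  175  178  184  190  144  147  144  189  182  175  167  157   51   61   60    2    4    2    6    3
148    3    1  153  156  160
[... 1389 characters left out ...]
1  184  146  147  145    4    3    1   -0    5    4   -0
214   18    5    3    2    2    3    3   45  122  156  162  165  169  175  178  182    2    4   -0   -0    2    0    3    3    3    4
220   19    3    3    4    0    2    1    3   78  153  156  162  167  170    3    1    5    1    1    3    0    2    1   15    3    2
226   23    2    2    3    4    2    2    1   27  112  154    0    0    3    4    1    3   -1    3    1    2    4    1    3   18    2
(330, 150) [0.59255555 0.03661759 0.14982565]
(388, 115) [ 0.69308354 -0.10292845  0.05125658]
(435, 190) [ 0.52284764 -0.21747627  0.00342399]
(365, 228) [ 0.43433435 -0.03600026  0.09576905]
(360, 140) [ 0.60416297 -0.02112691  0.1831446 ]
```

View pics/top0c.png

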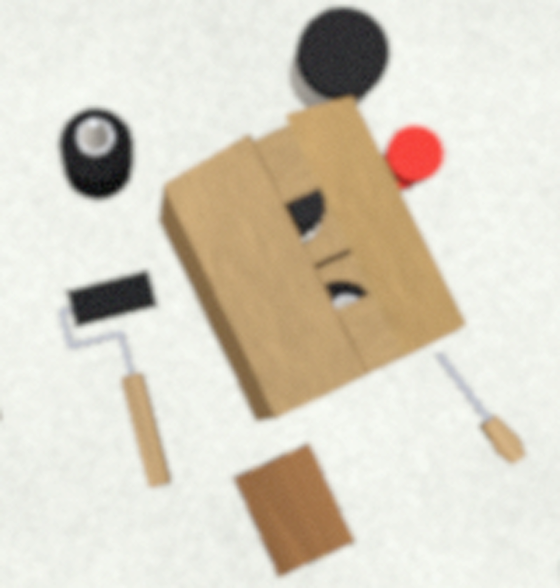

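View pics/side0c.png

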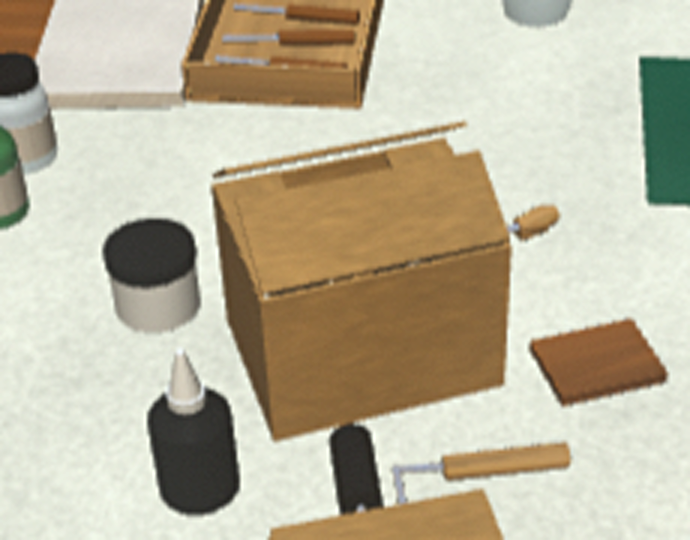

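```bash
cat > fit.py <<'E'
from h import *
P=cloud('top',np.load('top0.npy')).reshape(-1,3)
P=P[~np.isnan(P).any(1)]
B=P[(P[:,2]>0.151)&(P[:,2]<0.2)&(P[:,0]>0.4)&(P[:,0]<0.72)&(P[:,1]>-0.22)&(P[:,1]<0.08)]
from scipy.optimize import least_squares
# two-plane fit: local y' ; z = h - s*|y'|... param cx,cy,yaw,angL,angR
def res(p,Q):
    cx,cy,yaw,aL,aR=p; c,s=np.cos(yaw),np.sin(yaw)
    x=(Q[:,0]-cx)*c+(Q[:,1]-cy)*s; y=-(Q[:,0]-cx)*s+(Q[:,1]-cy)*c
    zL=.1455+(.075-y)*np.tan(aL)+.004/np.cos(aL); zR=.1455+(.075+y)*np.tan(aR)+.004/np.cos(aR)
    r=np.where(y>0,(Q[:,2]-zL)*np.cos(aL),(Q[:,2]-zR)*np.cos(aR))
    return r,x,y
for yaw0 in [0.4,]:
    f=least_squares(lambda p:res(p,B)[0],[.56,-.07,yaw0,.6,.6],loss='soft_l1',f_scale=.002)
    print(f.x,f.cost)
r,x,y=res(f.x,B); k=abs(r)<.006
for sgn in (1,-1):
    q=k&(sgn*y>0); print(sgn,q.sum(),np.percentile(x[q],[0.3,2,98,99.7]),np.percentile(y[q],[.5,2,98,99.5]),np.std(r[q]))
cx=(np.percentile(x[k],0.3)+np.percentile(x[k],99.7))/2
c,s=np.cos(f.x[2]),np.sin(f.x[2]); print('centre',f.x[0]+c*cx,f.x[1]+s*cx)
E
python3 fit.py
```

```text
[ 0.31360242 -0.17198541  0.42189514  0.54403225  0.66022338] 0.005098072477253316
1 3337 [0.16536947 0.16853876 0.3468304  0.35011029] [0.01099712 0.01258262 0.07490763 0.0762772 ] 0.0015307478244324885
-1 2322 [0.16559904 0.16844239 0.34738336 0.35034064] [-0.07657166 -0.07528516 -0.01619068 -0.01569574] 0.0013164770348586229
centre 0.548850016018312 -0.06639509965581389
```

```bash
cat >> h.py <<'E'
from scipy.spatial.transform import Rotation as Ro
C=np.array([.5488,-.0664]); YAW=.4219
def w2c(p):
    c,s=np.cos(YAW),np.sin(YAW); d=np.asarray(p[:2])-C
    return np.array([c*d[0]+s*d[1],-s*d[0]+c*d[1],p[2]])
def c2w(p):
    c,s=np.cos(YAW),np.sin(YAW)
    return np.array([C[0]+c*p[0]-s*p[1],C[1]+s*p[0]+c*p[1],p[2]])
def rot(st=None):
    q=(st or env.get_state())['orientation']; return Ro.from_quat([q[1],q[2],q[3],q[0]]).as_matrix()
def ylocal(R): # direction of tool y in carton frame, degrees
    return np.degrees(np.arctan2(R[1,1],R[0,1])-YAW)
def st():
    s=env.get_state(); R=rot(s)
    print('t',round(s['clock'],2),'carton xyz mm',np.round(w2c(s['tcp_pos'])*1000,1),'tooly deg',round(ylocal(R),1),'F',np.round(s['wrist_force'],1),'gap',round(s['finger_gap'],4),'j',np.round(s['joint_pos'],2))
    return s,R
def plan(wps,cmd=None):
    """wps carton-frame mm; cmd: commanded carton pos mm (default measured). prints cm offsets"""
    s,R=st(); p=c2w(np.array(cmd)/1000.) if cmd is not None else s['tcp_pos']
    for w in wps: print(w, np.round(R.T@(c2w(np.array(w)/1000.)-p)*100,1).tolist())
E
python3 - <<'E'
from h import *
s,R=st(); print(np.round(R,3)); print(np.round(rot()[:,0],4))
plan([(0,-2,235)])
for n,o in dict(tub=(392,100),cup=(418,135),bott=(305,130),gouge=(445,235),block=(375,262),roller=(310,187)).items():
    P=cloud('top',np.load('top0.npy')); print(n,np.round(w2c(P[o[1],o[0]])*1000))
E
```

```text
t 0.15 carton xyz mm [-461.4 -289.2  230.6] tooly deg -88.8 F [ 0.1  0.  -0.2] gap 0.0855 j [-1.27  0.31  0.05  1.3   0.    1.43]
[[-0.     0.428 -0.904]
 [ 0.001 -0.904 -0.428]
 [-1.    -0.001 -0.   ]]
[-4.0e-04  1.3e-03 -1.0e+00]
t 0.15 carton xyz mm [-461.4 -289.2  230.6] tooly deg -88.8 F [ 0.1  0.  -0.2] gap 0.0855 j [-1.27  0.31  0.05  1.3   0.    1.43]
(0, -2, 235) [-0.4, -27.7, -46.7]
tub [ 140. -111.   70.]
cup [  44. -131.   60.]
bott [150. 101. 114.]
gouge [-189.  -95.   21.]
block [-175.   78.   13.]
roller [ 45. 140.  32.]
```

Emit:
{"method": "servo_tool", "body": {"increments": [{"offset":[-0.4,-2.4,-4.0],"yaw":-8},{"offset":[-0.4,-4.8,-8.0],"yaw":-16},{"offset":[-0.4,-7.2,-12.0],"yaw":-24},{"offset":[-0.4,-9.6,-16.0],"yaw":-32},{"offset":[-0.4,-12,-20.0],"yaw":-40},{"offset":[-0.4,-14.4,-24.0],"yaw":-48},{"offset":[-0.4,-16.8,-28.0],"yaw":-56},{"offset":[-0.4,-19.2,-32.0],"yaw":-64}], "claw": 0, "force": 60}}

```text
clock: 0.95
tcp_pos: [0.4539, -0.2072, 0.2352]
orientation: [-0.499, -0.501, -0.499, 0.501]
wrist_force: [1.0, -0.4, 0.1]
finger_gap: 0.0003
```

```bash
python3 - <<'E'
from h import *
plan([(0,-2,235)])
E
```

```text
t 0.95 carton xyz mm [-144.3  -89.6  235.2] tooly deg -24.5 F [ 1.  -0.4  0.1] gap 0.0003 j [-0.59  0.16 -0.14  1.27 -0.    0.99]
(0, -2, 235) [0.0, 9.5, -13.9]
```

Emit:
{"method": "servo_tool", "body": {"increments": [{"offset":[0,2.4,-3.5],"yaw":-7},{"offset":[0,4.8,-7],"yaw":-14},{"offset":[0,7.1,-10.5],"yaw":-21},{"offset":[0,9.5,-13.9],"yaw":-24.5},{"offset":[0,9.5,-13.9],"yaw":-24.5},{"offset":[0,9.5,-13.9],"yaw":-24.5},{"offset":[0,9.5,-13.9],"yaw":-24.5},{"offset":[0,9.5,-13.9],"yaw":-24.5}]}}

```text
clock: 1.75
tcp_pos: [0.5491, -0.0721, 0.2353]
orientation: [0.592, 0.386, 0.592, -0.387]
wrist_force: [-0.1, -0.1, 0.4]
finger_gap: -0.0
```

```bash
python3 - <<'E'
from h import *
plan([(0,-2,165)])
p,d=env.read_camera('wrist');cv2.imwrite("pics/w1.png",p[...,::-1])
p,d=env.read_camera('side');cv2.imwrite("pics/s1.png",p[40:280,150:450,::-1].repeat(2,0).repeat(2,1))
E
```

```text
t 1.75 carton xyz mm [ -2.   -5.3 235.3] tooly deg -0.4 F [-0.1 -0.1  0.4] gap -0.0 j [-0.28  0.27 -0.    1.3  -0.    0.88]
(0, -2, 165) [7.0, 0.2, -0.3]
```

View pics/w1.png

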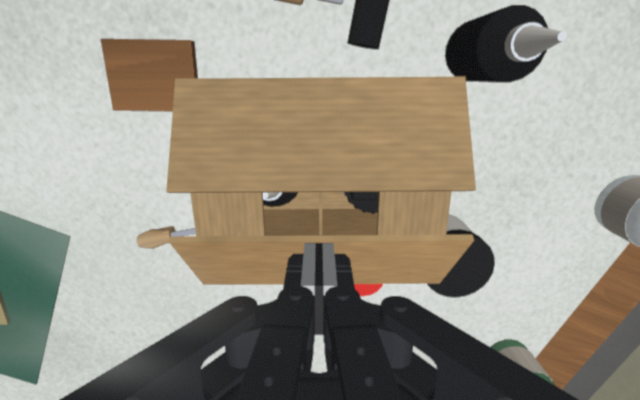

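View pics/s1.png

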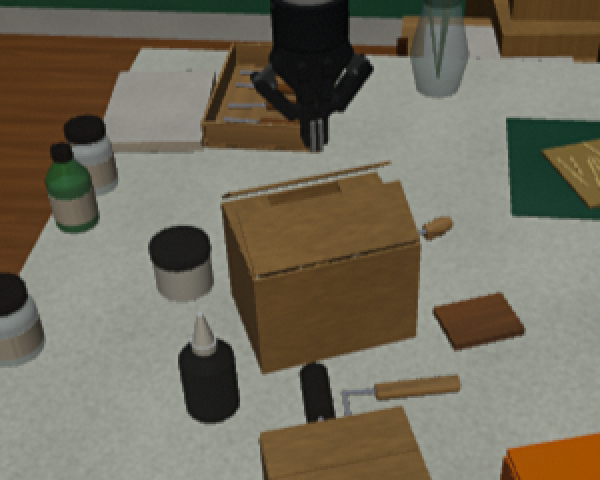

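```bash
python3 - <<'E'
from h import *
m=env.camera_model('wrist');p,d=env.read_camera('wrist');P=cloud('wrist',d,m)
for u in (230,280,400,440):
    print(u)
    for v in range(70,290,6):
        q=w2c(P[v,u])*1000 if not np.isnan(P[v,u,0]) else [0,0,0]
        print(v,np.round(q),end=' ')
    print()
E
```

```text
230
70 [-94.  84.   0.] 76 [-95.  78.  -1.] 82 [-58.  74. 149.] 88 [-58.  70. 154.] 94 [-58.  67. 153.] 100 [-57.  63. 157.] 106 [-57.  60. 158.] 112 [-57.  56. 160.] 118 [-57.  53. 163.] 124 [-57.  49. 163.] 130 [-57.  46. 166.] 136 [-56.  42. 169.] 142 [-56.  39. 171.] 148 [-56.  36. 172.] 154 [-56.  32. 174.] 160 [-56.  29. 175.] 166 [-56.  25. 177.] 172 [-56.  22. 179.] 178 [-55.  19. 181.] 184 [-55.  16. 184.] 190 [-55.  12. 185.] 196 [-67.  -5. 145.] 202 [-67. -10. 144.] 208 [-67. -15. 145.] 214 [-68. -19. 146.] 220 [-68. -24. 145.] 226 [-69. -30. 145.] 232 [-69. -34. 145.] 238 [-57. -17. 190.] 244 [-57. -21. 190.] 250 [-59. -28. 186.] 256 [-61. -35. 180.] 262 [-63. -43. 175.] 268 [-65. -51. 168.] 274 [-68. -60. 162.] 280 [-70. -71. 154.] 286 [-119. -181.   -1.] 
280
70 [-42.  84.   0.] 76 [-42.  78.   1.] 82 [-26.  74. 151.] 88 [-26.  70. 152.] 94 [-26.  67. 155.] 100 [-26.  63. 157.] 106 [-26.  59. 159.] 112 [-26.  56. 160.] 118 [-26.  52. 162.] 124 [-26.  49. 163.] 130 [-26.  45. 166.] 136 [-26.  42. 167.] 142 [-25.  39. 170.] 148 [-25.  35. 172.] 154 [-25.  32. 176.] 160 [-
[... 1312 characters left out ...]
153.] 94 [ 75.  66. 156.] 100 [ 75.  62. 157.] 106 [ 75.  59. 160.] 112 [ 75.  55. 161.] 118 [ 75.  52. 163.] 124 [ 74.  48. 166.] 130 [ 74.  45. 167.] 136 [ 74.  41. 168.] 142 [ 73.  38. 171.] 148 [ 73.  34. 172.] 154 [ 73.  31. 175.] 160 [ 72.  28. 177.] 166 [ 73.  24. 177.] 172 [ 72.  21. 180.] 178 [ 72.  18. 182.] 184 [ 72.  15. 183.] 190 [ 71.  11. 185.] 196 [ 87.  -7. 145.] 202 [ 87. -11. 146.] 208 [ 88. -16. 146.] 214 [ 88. -21. 145.] 220 [ 89. -26. 145.] 226 [ 89. -30. 146.] 232 [ 90. -36. 145.] 238 [ 72. -17. 192.] 244 [ 73. -22. 190.] 250 [ 76. -29. 185.] 256 [ 78. -37. 179.] 262 [ 81. -45. 173.] 268 [ 84. -53. 167.] 274 [ 88. -62. 160.] 280 [ 92. -73. 152.] 286 [ 128. -137.   67.]
```

```bash
python3 - <<'E'
from h import *
plan([(0,-2,165)])
E
```

```text
t 1.9 carton xyz mm [ -1.8  -5.4 235.5] tooly deg -0.4 F [-0.3 -0.4  0.2] gap 0.0002 j [-0.28  0.27 -0.    1.3  -0.    0.88]
(0, -2, 165) [7.0, 0.2, -0.3]
```

Emit:
{"method": "servo_tool", "body": {"increments": [{"offset":[1.0,0.2,-0.3],"yaw":-0.4},{"offset":[2.5,0.2,-0.3],"yaw":-0.4},{"offset":[4,0.2,-0.3],"yaw":-0.4},{"offset":[5.5,0.2,-0.3],"yaw":-0.4},{"offset":[7,0.2,-0.3],"yaw":-0.4},{"offset":[7,0.2,-0.3],"yaw":-0.4},{"offset":[7,0.2,-0.3],"yaw":-0.4},{"offset":[7,0.2,-0.3],"yaw":-0.4}]}}

```text
clock: 2.7
tcp_pos: [0.5508, -0.0676, 0.166]
orientation: [0.594, 0.384, 0.594, -0.384]
wrist_force: [0.4, -0.5, 0.4]
finger_gap: -0.0
```

```bash
python3 - <<'E'
from h import *
w=[]
for t in np.r_[np.linspace(.6,1.57,8),np.linspace(1.57,2.6,9)[1:]]:
    if t<=1.571: w.append((0,75-74*np.cos(t)-9,145.5+74*np.sin(t)-18))
    else: w.append((0,75-56*np.cos(t)-9,145.5+56*np.sin(t)))
plan(np.round(w,1).tolist())
E
```

```text
t 2.7 carton xyz mm [  1.3  -1.9 166. ] tooly deg 0.1 F [ 0.4 -0.5  0.4] gap -0.0 j [-0.27  0.3  -0.13  1.14 -0.    0.88]
[0.0, 4.9, 169.3] [-0.3, -0.1, -0.7]
[0.0, 11.3, 177.3] [-1.1, -0.1, -1.3]
[0.0, 18.7, 184.4] [-1.8, -0.1, -2.1]
[0.0, 27.0, 190.4] [-2.4, -0.1, -2.9]
[0.0, 36.1, 195.2] [-2.9, -0.1, -3.8]
[0.0, 45.7, 198.7] [-3.3, -0.1, -4.8]
[0.0, 55.7, 200.8] [-3.5, -0.1, -5.8]
[0.0, 65.9, 201.5] [-3.6, -0.1, -6.8]
[0.0, 73.1, 201.0] [-3.5, -0.1, -7.5]
[0.0, 80.2, 199.7] [-3.4, -0.1, -8.2]
[0.0, 87.1, 197.4] [-3.1, -0.1, -8.9]
[0.0, 93.5, 194.3] [-2.8, -0.1, -9.5]
[0.0, 99.6, 190.3] [-2.4, -0.1, -10.2]
[0.0, 105.1, 185.6] [-2.0, -0.1, -10.7]
[0.0, 109.9, 180.3] [-1.4, -0.1, -11.2]
[0.0, 114.0, 174.4] [-0.9, -0.1, -11.6]
```

Emit:
{"method": "servo_tool", "body": {"increments": [{"offset":[-0.3,-0.1,-0.7],"yaw":0},{"offset":[-1.1,-0.1,-1.3],"yaw":0},{"offset":[-1.8,-0.1,-2.1],"yaw":0},{"offset":[-2.4,-0.1,-2.9],"yaw":0},{"offset":[-2.9,-0.1,-3.8],"yaw":0},{"offset":[-3.3,-0.1,-4.8],"yaw":0},{"offset":[-3.5,-0.1,-5.8],"yaw":0},{"offset":[-3.6,-0.1,-6.8],"yaw":0}]}}

```text
clock: 3.5
tcp_pos: [0.5208, -0.0049, 0.2011]
orientation: [0.594, 0.383, 0.594, -0.384]
wrist_force: [0.4, -0.9, -0.3]
finger_gap: -0.0002
```

```bash
python3 - <<'E'
from h import *
st()
p,d=env.read_camera('side');cv2.imwrite("pics/s2.png",p[40:280,150:450,::-1].repeat(2,0).repeat(2,1))
E
```

```text
t 3.5 carton xyz mm [ -0.4  67.6 201.1] tooly deg 0.1 F [ 0.4 -0.9 -0.3] gap -0.0002 j [-0.16  0.22 -0.15  1.2  -0.    0.98]
```

View pics/s2.png

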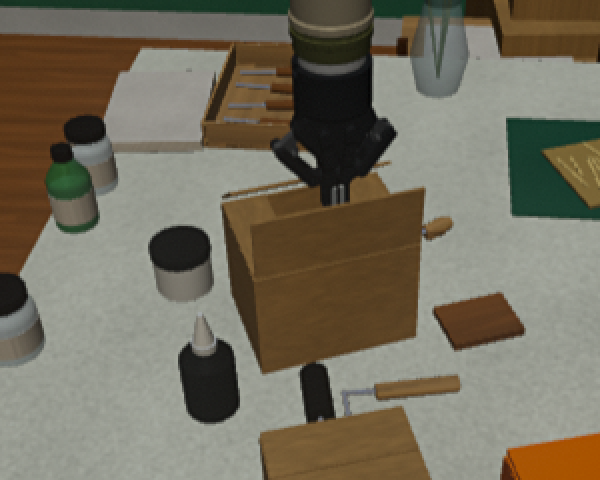

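Emit:
{"method": "servo_tool", "body": {"increments": [{"offset":[0.1,0,-0.7],"yaw":0},{"offset":[0.2,0,-1.4],"yaw":0},{"offset":[0.5,0,-2.1],"yaw":0},{"offset":[0.8,0,-2.8],"yaw":0},{"offset":[1.2,0,-3.5],"yaw":0},{"offset":[1.7,0,-4.0],"yaw":0},{"offset":[2.3,0,-4.5],"yaw":0},{"offset":[2.9,0,-4.9],"yaw":0}]}}

```text
clock: 4.35
tcp_pos: [0.5012, 0.0392, 0.1717]
orientation: [0.594, 0.384, 0.594, -0.384]
wrist_force: [-0.9, -0.5, -0.2]
finger_gap: 0.0001
```

```bash
python3 - <<'E'
from h import *
plan([(0,90,215),(0,-5,175)])
E
```

```text
t 4.35 carton xyz mm [ -0.2 115.8 171.7] tooly deg 0.1 F [-0.9 -0.5 -0.2] gap 0.0001 j [-0.08  0.2  -0.25  1.12 -0.    1.07]
(0, 90, 215) [-4.3, 0.0, 2.6]
(0, -5, 175) [-0.3, -0.0, 12.1]
```

Emit:
{"method": "servo_tool", "body": {"increments": [{"offset":[-3,0,0.8],"yaw":0},{"offset":[-4.3,0,4],"yaw":0},{"offset":[-4.3,0,7.5],"yaw":0},{"offset":[-4.3,0,10.5],"yaw":0},{"offset":[-3,0,11.6],"yaw":0},{"offset":[-1,0,11.6],"yaw":0},{"offset":[0.3,0,11.6],"yaw":0},{"offset":[0.3,0,11.6],"yaw":0}]}}

```text
clock: 5.15
tcp_pos: [0.5468, -0.066, 0.1659]
orientation: [0.592, 0.383, 0.596, -0.384]
wrist_force: [-0.5, 1.1, -0.6]
finger_gap: 0.0
```

```bash
python3 - <<'E'
from h import *
w=[]
for t in np.r_[np.linspace(.72,1.57,8),np.linspace(1.57,2.63,9)[1:]]:
    if t<=1.571: w.append((0,-(75-74*np.cos(t)-9),145.5+74*np.sin(t)-18))
    else: w.append((0,-(75-56*np.cos(t)-9),145.5+56*np.sin(t)))
plan(np.round(w,1).tolist())
E
```

```text
t 5.15 carton xyz mm [ -1.7   1.2 165.9] tooly deg 0.1 F [-0.5  1.1 -0.6] gap 0.0 j [-0.27  0.3  -0.14  1.14  0.    0.88]
[0.0, -10.4, 176.3] [-1.0, 0.2, 1.2]
[0.0, -16.7, 182.7] [-1.7, 0.2, 1.8]
[0.0, -23.7, 188.2] [-2.2, 0.2, 2.5]
[0.0, -31.4, 192.9] [-2.7, 0.2, 3.2]
[0.0, -39.6, 196.6] [-3.1, 0.2, 4.1]
[0.0, -48.1, 199.3] [-3.4, 0.1, 4.9]
[0.0, -57.0, 200.9] [-3.5, 0.1, 5.8]
[0.0, -65.9, 201.5] [-3.6, 0.1, 6.7]
[0.0, -73.4, 201.0] [-3.5, 0.1, 7.4]
[0.0, -80.6, 199.6] [-3.4, 0.1, 8.2]
[0.0, -87.6, 197.2] [-3.2, 0.1, 8.9]
[0.0, -94.3, 193.8] [-2.8, 0.1, 9.5]
[0.0, -100.4, 189.7] [-2.4, 0.1, 10.1]
[0.0, -105.9, 184.7] [-1.9, 0.1, 10.7]
[0.0, -110.8, 179.1] [-1.4, 0.1, 11.2]
[0.0, -114.8, 172.9] [-0.7, 0.1, 11.6]
```

Emit:
{"method": "servo_tool", "body": {"increments": [{"offset":[-0.6,0.2,0.9],"yaw":0},{"offset":[-1.5,0.2,1.7],"yaw":0},{"offset":[-2.2,0.2,2.5],"yaw":0},{"offset":[-2.7,0.2,3.2],"yaw":0},{"offset":[-3.1,0.2,4.1],"yaw":0},{"offset":[-3.4,0.2,4.9],"yaw":0},{"offset":[-3.5,0.2,5.8],"yaw":0},{"offset":[-3.6,0.2,6.7],"yaw":0}]}}

```text
clock: 5.95
tcp_pos: [0.5787, -0.128, 0.2052]
orientation: [0.594, 0.384, 0.594, -0.384]
wrist_force: [0.4, 0.1, -0.6]
finger_gap: 0.0001
```

Emit:
{"method": "servo_tool", "body": {"increments": [{"offset":[0.1,0,0.7],"yaw":0},{"offset":[0.2,0,1.5],"yaw":0},{"offset":[0.4,0,2.2],"yaw":0},{"offset":[0.8,0,2.8],"yaw":0},{"offset":[1.2,0,3.4],"yaw":0},{"offset":[1.7,0,4.0],"yaw":0},{"offset":[2.3,0,4.5],"yaw":0},{"offset":[2.9,0,4.9],"yaw":0}]}}

```text
clock: 6.75
tcp_pos: [0.5987, -0.1724, 0.1757]
orientation: [0.594, 0.384, 0.594, -0.384]
wrist_force: [0.2, 0.0, 1.1]
finger_gap: -0.0003
```

```bash
python3 - <<'E'
from h import *
plan([(0,-85,220),(0,0,220)])
m=env.camera_model('wrist');p,d=env.read_camera('wrist');cv2.imwrite("pics/w3.png",p[...,::-1])
p,d=env.read_camera('side');cv2.imwrite("pics/s3.png",p[40:280,150:450,::-1].repeat(2,0).repeat(2,1))
E
```

```text
t 6.75 carton xyz mm [   2.2 -117.1  175.7] tooly deg 0.1 F [0.2 0.  1.1] gap -0.0003 j [-0.41  0.43  0.07  1.22 -0.    0.74]
(0, -85, 220) [-4.4, -0.2, -3.2]
(0, 0, 220) [-4.4, -0.2, -11.7]
```

View pics/s3.png

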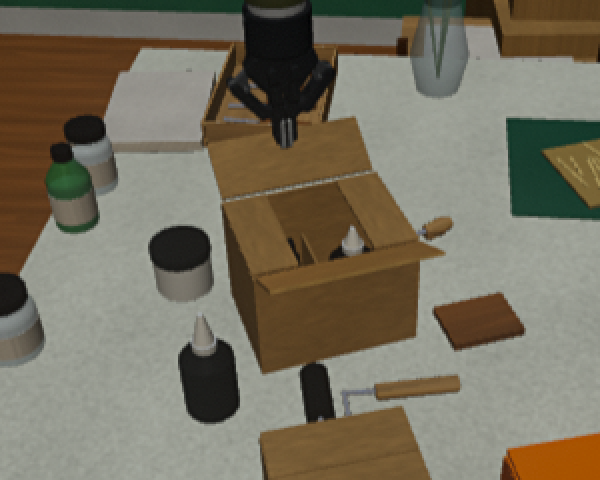

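View pics/w3.png

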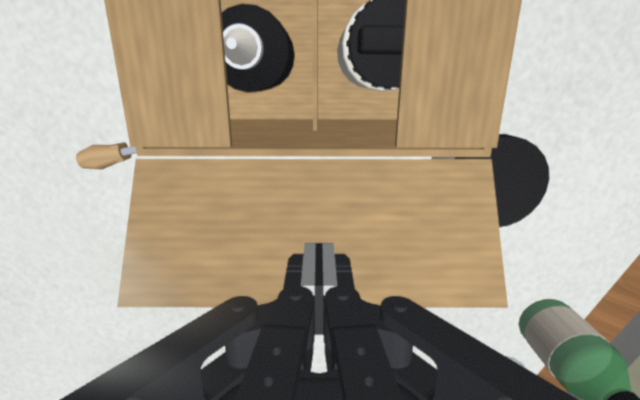

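Emit:
{"method": "servo_tool", "body": {"increments": [{"offset":[-3,-0.2,-1],"yaw":0},{"offset":[-4.4,-0.2,-4],"yaw":8},{"offset":[-4.4,0,-8],"yaw":16},{"offset":[-4.4,0,-11.7],"yaw":24},{"offset":[-4.4,0,-11.7],"yaw":32},{"offset":[-4.4,0,-11.7],"yaw":40},{"offset":[-4.4,0,-11.7],"yaw":48},{"offset":[-4.4,0,-11.7],"yaw":56}]}}

```text
clock: 7.65
tcp_pos: [0.5503, -0.0648, 0.2206]
orientation: [0.343, 0.619, 0.343, -0.618]
wrist_force: [-0.5, 0.2, -0.1]
finger_gap: 0.0001
```

```bash
python3 - <<'E'
from h import *
plan([(10,0,200),(20,0,160),(22,0,126)])
E
```

```text
t 7.65 carton xyz mm [  2.    0.8 220.6] tooly deg -56.2 F [-0.5  0.2 -0.1] gap 0.0001 j [-0.26  0.28 -0.03  1.26 -0.    1.87]
(10, 0, 200) [2.1, 0.5, -0.6]
(20, 0, 160) [6.1, 1.1, -1.4]
(22, 0, 126) [9.5, 1.2, -1.6]
```

Emit:
{"method": "servo_tool", "body": {"increments": [{"offset":[0.5,0.3,-0.4],"yaw":8},{"offset":[1.5,0.5,-0.6],"yaw":16},{"offset":[3,1.0,-1.2],"yaw":24},{"offset":[5,1.1,-1.4],"yaw":32},{"offset":[7.0,1.2,-1.6],"yaw":33.8},{"offset":[9,1.2,-1.6],"yaw":33.8},{"offset":[9.5,1.2,-1.6],"yaw":33.8},{"offset":[9.5,1.2,-1.6],"yaw":33.8}]}}

```text
clock: 8.45
tcp_pos: [0.5684, -0.0577, 0.1247]
orientation: [-0.15, -0.69, -0.15, 0.692]
wrist_force: [0.5, 0.9, 0.5]
finger_gap: 0.0001
```

```bash
python3 - <<'E'
from h import *
w=[(33,0,126),(36,0,126)]
for t in np.linspace(0.1,1.57,10):
    w.append((95-52*np.cos(t)-7+0,0,141+52*np.sin(t)-14))
for t in np.linspace(1.57,2.63,8)[1:]: w.append((95-38*np.cos(t)-7-2*(t>1.8),0,141+38*np.sin(t)))
plan(np.round(w,1).tolist())
m=env.camera_model('wrist');p,d=env.read_camera('wrist');cv2.imwrite("pics/w4.png",p[...,::-1]);np.savez('w4.npz',d=d,**m)
E
```

```text
t 8.45 carton xyz mm [ 2.140e+01 -1.000e-01  1.247e+02] tooly deg -89.7 F [0.5 0.9 0.5] gap 0.0001 j [-0.24  0.36 -0.15  1.06 -0.    2.47]
[33.0, 0.0, 126.0] [-0.1, -0.0, -1.2]
[36.0, 0.0, 126.0] [-0.1, 0.0, -1.5]
[36.3, 0.0, 132.2] [-0.8, -0.0, -1.5]
[37.8, 0.0, 140.5] [-1.6, -0.0, -1.6]
[40.7, 0.0, 148.5] [-2.4, 0.0, -1.9]
[44.8, 0.0, 155.9] [-3.1, 0.0, -2.3]
[50.1, 0.0, 162.6] [-3.8, 0.0, -2.9]
[56.4, 0.0, 168.3] [-4.4, 0.0, -3.5]
[63.5, 0.0, 172.9] [-4.8, 0.0, -4.2]
[71.3, 0.0, 176.2] [-5.2, 0.0, -5.0]
[79.5, 0.0, 178.3] [-5.4, 0.0, -5.8]
[88.0, 0.0, 179.0] [-5.4, 0.0, -6.6]
[93.7, 0.0, 178.6] [-5.4, 0.0, -7.2]
[97.3, 0.0, 177.3] [-5.3, 0.0, -7.6]
[102.6, 0.0, 175.2] [-5.1, 0.0, -8.1]
[107.6, 0.0, 172.3] [-4.8, 0.0, -8.6]
[112.1, 0.0, 168.6] [-4.4, 0.0, -9.1]
[115.9, 0.0, 164.4] [-4.0, 0.0, -9.4]
[119.1, 0.0, 159.6] [-3.5, 0.0, -9.8]
```

View pics/w4.png

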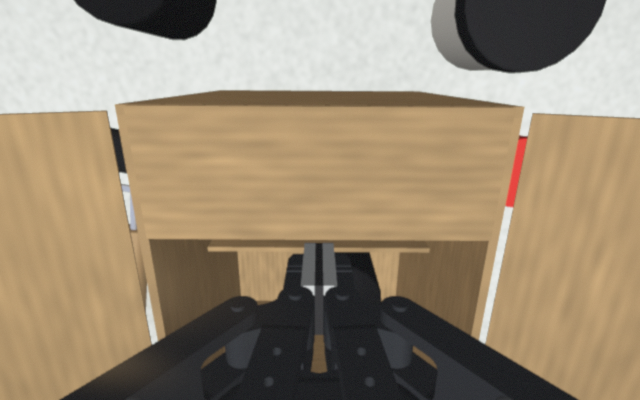

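Emit:
{"method": "servo_tool", "body": {"increments": [{"offset":[0,0,-1.2],"yaw":0},{"offset":[0,0,-1.6],"yaw":0},{"offset":[-0.3,0,-1.6],"yaw":0},{"offset":[-0.8,0,-1.6],"yaw":0},{"offset":[-1.2,0,-1.6],"yaw":0},{"offset":[-1.6,0,-1.7],"yaw":0},{"offset":[-2.0,0,-1.8],"yaw":0},{"offset":[-2.4,0,-2.0],"yaw":0}]}}

```text
clock: 9.3
tcp_pos: [0.5841, -0.0512, 0.1502]
orientation: [-0.15, -0.689, -0.148, 0.694]
wrist_force: [-12.5, -5.8, 6.1]
finger_gap: 0.0001
```

```bash
python3 - <<'E'
from h import *
st()
m=env.camera_model('wrist');p,d=env.read_camera('wrist');cv2.imwrite("pics/w5.png",p[...,::-1])
E
```

```text
t 9.3 carton xyz mm [ 38.4  -0.5 150.2] tooly deg -89.8 F [-12.5  -5.8   6.1] gap 0.0001 j [-0.22  0.37 -0.07  1.13 -0.01  2.49]
```

View pics/w5.png

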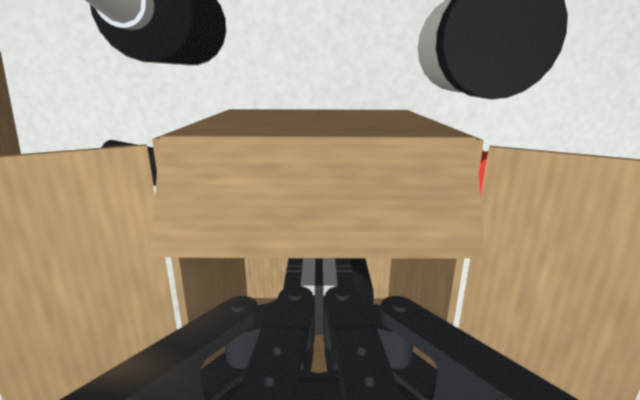

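```bash
cat > prof.py <<'E'
from h import *
import sys
def prof(cam='wrist',axis=0,lo=-160,hi=160,off=(-60,60),exclude=25):
    m=env.camera_model(cam);p,d=env.read_camera(cam)
    P=cloud(cam,d,m).reshape(-1,3);P=P[~np.isnan(P).any(1)]
    c,s=np.cos(YAW),np.sin(YAW);D=P[:,:2]-C
    L=np.c_[c*D[:,0]+s*D[:,1],-s*D[:,0]+c*D[:,1],P[:,2]]*1000
    o=1-axis
    k=(L[:,o]>off[0])&(L[:,o]<off[1])&(abs(L[:,o])>exclude)
    L=L[k]
    for b in range(lo,hi,6):
        q=L[(L[:,axis]>=b)&(L[:,axis]<b+6),2]
        if len(q)>5: print(b+3,len(q),np.round(np.percentile(q,[10,50,90])))
if __name__=='__main__':
    prof(sys.argv[1],int(sys.argv[2]),int(sys.argv[3]),int(sys.argv[4]),(int(sys.argv[5]),int(sys.argv[6])))
E
python3 prof.py wrist 0 20 160 40 60
```

```text
47 192 [228. 231. 232.]
53 3608 [169. 227. 234.]
59 797 [164. 166. 168.]
65 781 [161. 163. 164.]
71 750 [157. 159. 161.]
77 730 [154. 156. 157.]
83 725 [151. 152. 154.]
89 694 [147. 149. 150.]
95 1471 [ 18. 112. 146.]
101 189 [-1.  0.  1.]
107 168 [-1.  0.  1.]
113 195 [-1.  0.  1.]
119 168 [-1.  0.  1.]
125 198 [-1.  0.  1.]
131 201 [-1.  0.  1.]
137 195 [-1.  0.  1.]
143 199 [-1.  0.  1.]
149 215 [-1.  0.  1.]
155 212 [-1.  0.  1.]
161 211 [-1.  0.  1.]
```

```bash
python3 - <<'E'
from h import *
w=[]
for t in np.r_[np.linspace(0.62,1.57,8),np.linspace(1.57,2.66,9)[1:]]:
    if t<1.571: w.append((95-52*np.cos(t)-8,0,141+52*np.sin(t)-16))
    else: w.append((95-36*np.cos(t)-9,0,141+36*np.sin(t)))
plan(np.round(w,1).tolist(),cmd=(41.4,0,148.7))
E
```

```text
t 9.4 carton xyz mm [ 39.   -0.6 151.1] tooly deg -89.8 F [-13.4  -5.1   8.9] gap 0.0 j [-0.22  0.37 -0.07  1.13 -0.    2.49]
[44.7, 0.0, 155.2] [-0.7, 0.0, -0.3]
[49.2, 0.0, 160.7] [-1.2, 0.0, -0.8]
[54.3, 0.0, 165.5] [-1.7, 0.0, -1.3]
[60.1, 0.0, 169.5] [-2.1, 0.0, -1.9]
[66.4, 0.0, 172.7] [-2.4, 0.0, -2.5]
[73.0, 0.0, 175.1] [-2.7, 0.0, -3.1]
[79.9, 0.0, 176.5] [-2.8, 0.0, -3.8]
[87.0, 0.0, 177.0] [-2.9, 0.0, -4.5]
[90.9, 0.0, 176.7] [-2.8, 0.0, -4.9]
[95.7, 0.0, 175.7] [-2.7, 0.0, -5.4]
[100.3, 0.0, 174.0] [-2.6, 0.0, -5.9]
[104.6, 0.0, 171.8] [-2.3, 0.0, -6.3]
[108.6, 0.0, 169.0] [-2.1, 0.0, -6.7]
[112.2, 0.0, 165.6] [-1.7, 0.0, -7.1]
[115.3, 0.0, 161.9] [-1.4, 0.0, -7.4]
[117.9, 0.0, 157.7] [-0.9, 0.0, -7.6]
```

Emit:
{"method": "servo_tool", "body": {"increments": [{"offset":[-0.7,0,-0.3],"yaw":0},{"offset":[-1.2,0,-0.8],"yaw":0},{"offset":[-1.7,0,-1.3],"yaw":0},{"offset":[-2.1,0,-1.9],"yaw":0},{"offset":[-2.4,0,-2.5],"yaw":0},{"offset":[-2.7,0,-3.1],"yaw":0},{"offset":[-2.8,0,-3.8],"yaw":0},{"offset":[-2.9,0,-4.5],"yaw":0}]}}

```text
clock: 10.2
tcp_pos: [0.6287, -0.0307, 0.178]
orientation: [-0.15, -0.691, -0.15, 0.691]
wrist_force: [-1.0, -0.0, -1.2]
finger_gap: -0.0002
```

```bash
python3 - <<'E'
from h import *
st()
E
python3 prof.py wrist 0 60 180 40 60
```

```text
t 10.2 carton xyz mm [ 87.5  -0.2 178. ] tooly deg -89.7 F [-1.  -0.  -1.2] gap -0.0002 j [-0.18  0.44  0.1   1.23 -0.    2.54]
93 1480 [ 22.  90. 128.]
99 4392 [158. 253. 261.]
105 824 [  0. 186. 193.]
111 140 [-1. -0.  1.]
117 130 [-1.  0.  1.]
123 125 [-1.  0.  1.]
129 150 [-1.  0.  1.]
135 131 [-1. -0.  1.]
141 151 [-1.  0.  1.]
147 149 [-1.  0.  1.]
153 146 [-1.  0.  1.]
159 137 [-1.  0.  1.]
165 158 [-1.  0.  1.]
171 159 [-1.  0.  1.]
177 173 [-1.  0.  1.]
```

Emit:
{"method": "servo_tool", "body": {"increments": [{"offset":[0.1,0,-0.5],"yaw":0},{"offset":[0.2,0,-1.0],"yaw":0},{"offset":[0.3,0,-1.5],"yaw":0},{"offset":[0.6,0,-1.9],"yaw":0},{"offset":[0.8,0,-2.3],"yaw":0},{"offset":[1.2,0,-2.7],"yaw":0},{"offset":[1.6,0,-3.0],"yaw":0},{"offset":[2.1,0,-3.2],"yaw":0}]}}

```text
clock: 11.05
tcp_pos: [0.6579, -0.0176, 0.1571]
orientation: [0.15, 0.691, 0.15, -0.691]
wrist_force: [-0.8, -0.7, 1.0]
finger_gap: -0.0
```

```bash
python3 - <<'E'
from h import *
plan([(95,0,185),(0,0,185),(-22,0,126)])
E
python3 prof.py wrist 0 60 180 40 60
```

```text
t 11.05 carton xyz mm [119.5  -0.2 157.1] tooly deg -89.7 F [-0.8 -0.7  1. ] gap -0.0 j [-0.15  0.5   0.15  1.22  0.    2.57]
(95, 0, 185) [-2.8, -0.0, 2.5]
(0, 0, 185) [-2.8, -0.1, 12.0]
(-22, 0, 126) [3.1, -0.1, 14.2]
87 9 [139. 140. 140.]
93 723 [  4.  36. 141.]
99 378 [ -0. 143. 144.]
105 396 [ -0. 145. 147.]
111 426 [ -0. 148. 150.]
117 445 [ -0. 152. 153.]
123 503 [ -0. 154. 156.]
129 3684 [158. 234. 240.]
135 611 [  0. 161. 224.]
141 656 [  0. 162. 164.]
147 155 [-1.  0.  1.]
153 152 [-1.  0.  1.]
159 147 [-1.  0.  1.]
165 157 [-1.  0.  1.]
171 166 [-1.  0.  1.]
177 173 [-1.  0.  1.]
```

Emit:
{"method": "servo_tool", "body": {"increments": [{"offset":[-2.8,0,1.5],"yaw":0},{"offset":[-2.8,0,5.5],"yaw":0},{"offset":[-2.8,0,10],"yaw":0},{"offset":[-1.5,0,13.5],"yaw":0},{"offset":[1,0,14.2],"yaw":0},{"offset":[3.1,0,14.2],"yaw":0},{"offset":[3.1,0,14.2],"yaw":0},{"offset":[3.1,0,14.2],"yaw":0}]}}

```text
clock: 11.9
tcp_pos: [0.528, -0.0766, 0.1264]
orientation: [-0.15, -0.691, -0.15, 0.691]
wrist_force: [0.7, 0.5, -0.2]
finger_gap: 0.0002
```

```bash
python3 - <<'E'
from h import *
plan([(-34,0,126)])
E
```

```text
t 11.9 carton xyz mm [-23.1  -0.8 126.4] tooly deg -89.7 F [ 0.7  0.5 -0.2] gap 0.0002 j [-0.29  0.29 -0.25  1.03 -0.    2.42]
(-34, 0, 126) [0.0, -0.1, 1.1]
```

Mirror of the far-flap motion.

Emit:
{"method": "servo_tool", "body": {"increments": [{"offset":[0.1,0,1.1],"yaw":0},{"offset":[0.1,0,1.5],"yaw":0},{"offset":[-0.2,0,1.5],"yaw":0},{"offset":[-0.7,0,1.5],"yaw":0},{"offset":[-1.1,0,1.5],"yaw":0},{"offset":[-1.5,0,1.6],"yaw":0},{"offset":[-1.9,0,1.7],"yaw":0},{"offset":[-2.3,0,1.9],"yaw":0}]}}

```text
clock: 12.7
tcp_pos: [0.5134, -0.0844, 0.1516]
orientation: [0.151, 0.693, 0.15, -0.689]
wrist_force: [4.3, 2.5, 2.2]
finger_gap: 0.0001
```

```bash
python3 - <<'E'
from h import *
st()
E
python3 prof.py top 0 -160 -30 25 60
python3 prof.py wrist 0 -160 -30 -60 60
```

```text
t 12.7 carton xyz mm [-39.7  -1.9 151.6] tooly deg -89.6 F [4.3 2.5 2.2] gap 0.0001 j [-0.32  0.24 -0.25  1.07  0.    2.39]
-157 139 [  2. 675. 681.]
-151 169 [  5. 675. 681.]
-145 200 [ 12. 674. 680.]
-139 226 [ 13. 673. 679.]
-133 263 [ 14. 672. 679.]
-127 286 [  4. 670. 677.]
-121 307 [  3. 670. 676.]
-115 321 [  3. 669. 674.]
-109 328 [  5. 667. 673.]
-103 321 [657. 666. 671.]
-97 327 [657. 664. 669.]
-91 363 [150. 662. 666.]
-85 358 [154. 660. 664.]
-79 373 [157. 658. 661.]
-73 368 [160. 655. 657.]
-67 389 [164. 651. 653.]
-61 422 [167. 648. 651.]
-55 459 [170. 646. 653.]
-49 519 [244. 646. 653.]
-43 537 [248. 645. 653.]
-37 604 [255. 616. 651.]
-31 578 [245. 617. 649.]
-91 6045 [ 21.  71. 103.]
-85 257 [3. 4. 5.]
-79 255 [3. 4. 5.]
-73 279 [3. 4. 5.]
-67 356 [ 3.  4. 71.]
-61 503 [  3.   5. 167.]
-55 1000 [  4. 168. 170.]
-49 3508 [ 67. 209. 217.]
-43 1383 [  4. 208. 224.]
-37 2205 [  4. 223. 228.]
-31 12738 [207. 224. 234.]
```

Emit:
{"method": "servo_tool", "body": {"increments": [{"offset":[-0.7,0,0.3],"yaw":0},{"offset":[-1.2,0,0.8],"yaw":0},{"offset":[-1.7,0,1.3],"yaw":0},{"offset":[-2.1,0,1.9],"yaw":0},{"offset":[-2.4,0,2.5],"yaw":0},{"offset":[-2.7,0,3.1],"yaw":0},{"offset":[-2.8,0,3.8],"yaw":0},{"offset":[-2.9,0,4.5],"yaw":0}]}}

```text
clock: 13.6
tcp_pos: [0.4688, -0.1032, 0.178]
orientation: [-0.15, -0.691, -0.15, 0.691]
wrist_force: [0.5, 0.8, -1.2]
finger_gap: -0.0002
```

Emit:
{"method": "servo_tool", "body": {"increments": [{"offset":[0.1,0,0.5],"yaw":0},{"offset":[0.2,0,1.0],"yaw":0},{"offset":[0.3,0,1.5],"yaw":0},{"offset":[0.6,0,1.9],"yaw":0},{"offset":[0.8,0,2.3],"yaw":0},{"offset":[1.2,0,2.7],"yaw":0},{"offset":[1.6,0,3.0],"yaw":0},{"offset":[2.1,0,3.2],"yaw":0}]}}

```text
clock: 14.4
tcp_pos: [0.4404, -0.1165, 0.1569]
orientation: [-0.15, -0.691, -0.15, 0.691]
wrist_force: [0.5, 0.5, 1.2]
finger_gap: 0.0001
```

```bash
python3 - <<'E'
from h import *
plan([(-95,0,200),(0,0,220),(40,0,230)])
E
```

```text
t 14.4 carton xyz mm [-119.4   -1.4  156.9] tooly deg -89.7 F [0.5 0.5 1.2] gap 0.0001 j [-0.43  0.12 -0.38  1.06 -0.    2.28]
(-95, 0, 200) [-4.3, -0.1, -2.4]
(0, 0, 220) [-6.3, -0.1, -11.9]
(40, 0, 230) [-7.3, -0.1, -15.9]
```

Emit:
{"method": "servo_tool", "body": {"increments": [{"offset":[-3,0,-0.8],"yaw":0},{"offset":[-5,0,-4],"yaw":0},{"offset":[-6.3,0,-8],"yaw":0},{"offset":[-7.3,0,-11],"yaw":0},{"offset":[-7.3,0,-11],"yaw":0},{"offset":[-7.3,0,-11],"yaw":0},{"offset":[-7.3,0,-11],"yaw":0},{"offset":[-7.3,0,-11],"yaw":0}], "claw": 0.4}}

```text
clock: 15.2
tcp_pos: [0.5396, -0.0711, 0.2297]
orientation: [-0.149, -0.691, -0.15, 0.692]
wrist_force: [0.3, 0.8, -0.3]
finger_gap: 0.0342
```

```bash
python3 - <<'E'
from h import *
st()
m=env.camera_model('wrist');p,d=env.read_camera('wrist');cv2.imwrite("pics/w6.png",p[...,::-1]);np.savez('w6.npz',d=d,**m)
E
```

```text
t 15.2 carton xyz mm [-10.3  -0.5 229.7] tooly deg -89.8 F [ 0.3  0.8 -0.3] gap 0.0342 j [-0.28  0.26 -0.04  1.28 -0.    2.44]
```

View pics/w6.png

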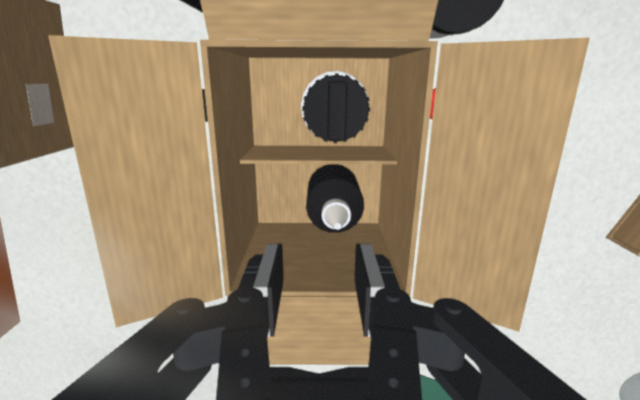

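```bash
python3 - <<'E'
from h import *
z=np.load('w6.npz');m={k:z[k] for k in z.files if k!='d'}
P=cloud('wrist',z['d'],m)[70:150,295:380].reshape(-1,3);P=P[~np.isnan(P).any(1)]
L=np.array([w2c(p) for p in P])*1000
for lo,hi,n in((105,118,'bar'),(86,97,'disc')):
    q=L[(L[:,2]>lo)&(L[:,2]<hi)]
    print(n,len(q),np.percentile(q,[1,50,99],axis=0).round(1).tolist())
    if n=='bar':
        r=cv2.minAreaRect(q[:,:2].astype(np.float32));print(r)
    else: print(cv2.minEnclosingCircle(q[:,:2].astype(np.float32)))
p=cv2.imread('pics/w6.png')[50:170,270:410];cv2.imwrite('pics/w6c.png',cv2.convertScaleAbs(cv2.resize(p,None,fx=5,fy=5),alpha=2.5))
E
```

```text
bar 1105 [[25.9, -21.3, 109.0], [48.6, -14.3, 111.9], [69.3, -7.6, 113.6]]
((47.45301055908203, -14.51317024230957), (14.04273796081543, 43.72803497314453), 89.60896301269531)
disc 2464 [[21.6, -40.2, 89.9], [49.1, -8.0, 92.0], [73.1, 11.2, 93.7]]
((47.371185302734375, -14.490159034729004), 27.806116104125977)
```

View pics/w6c.png

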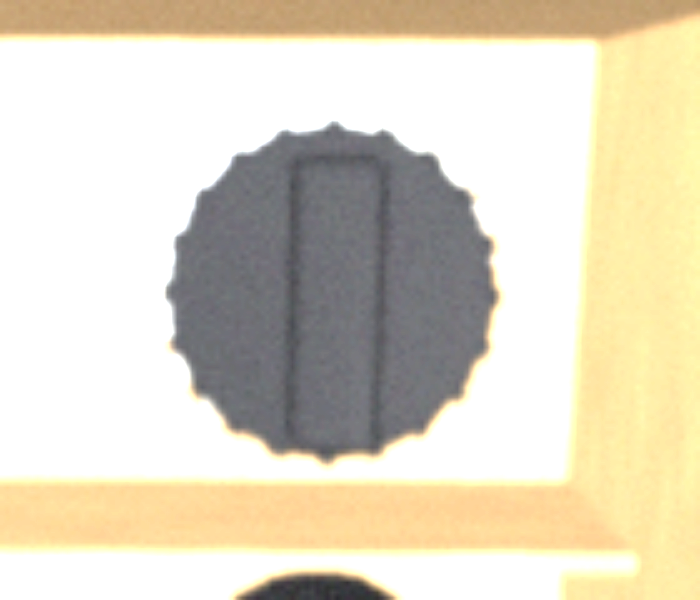

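```bash
python3 - <<'E'
from h import *
plan([(47.4,-14.5,180),(47.4,-14.5,96)])
E
```

```text
t 15.25 carton xyz mm [-10.2  -0.7 229.9] tooly deg -89.8 F [ 0.1 -0.2  0.1] gap 0.0341 j [-0.28  0.26 -0.04  1.28 -0.    2.44]
(47.4, -14.5, 180) [5.0, 1.4, -5.8]
(47.4, -14.5, 96) [13.4, 1.4, -5.8]
```

Emit:
{"method": "servo_tool", "body": {"increments": [{"offset":[1,0.7,-3],"yaw":0},{"offset":[3,1.4,-5.8],"yaw":0},{"offset":[5,1.4,-5.8],"yaw":0},{"offset":[8,1.4,-5.8],"yaw":0},{"offset":[11,1.4,-5.8],"yaw":0},{"offset":[12.5,1.4,-5.8],"yaw":0},{"offset":[13.4,1.4,-5.8],"yaw":0},{"offset":[13.4,1.4,-5.8],"yaw":0}]}}

```text
clock: 16.05
tcp_pos: [0.5983, -0.0597, 0.0952]
orientation: [-0.149, -0.69, -0.15, 0.692]
wrist_force: [0.6, 0.4, -0.3]
finger_gap: 0.0343
```

```bash
python3 - <<'E'
from h import *
plan([(47.4,-14.5,96)])
E
```

```text
t 16.05 carton xyz mm [ 47.9 -14.1  95.2] tooly deg -89.7 F [ 0.6  0.4 -0.3] gap 0.0343 j [-0.23  0.44 -0.12  1.02 -0.    2.48]
(47.4, -14.5, 96) [-0.1, 0.0, 0.0]
```

Emit:
{"method": "servo_tool", "body": {"increments": [{"offset":[-0.1,0,0],"yaw":0},{"offset":[-0.1,0,0],"yaw":0},{"offset":[-0.1,0,0],"yaw":0},{"offset":[-0.1,0,0],"yaw":0},{"offset":[-0.1,0,0],"yaw":0},{"offset":[-0.1,0,0],"yaw":0},{"offset":[-0.1,0,0],"yaw":0},{"offset":[-0.1,0,0],"yaw":0}], "claw": 0, "force": 70}}

```text
clock: 16.85
tcp_pos: [0.5998, -0.0592, 0.0989]
orientation: [0.15, 0.692, 0.15, -0.69]
wrist_force: [-3.2, 3.5, 6.8]
finger_gap: 0.0121
```

Emit:
{"method": "servo_tool", "body": {"increments": [{"offset":[0,0,0],"yaw":-4},{"offset":[0,0,0],"yaw":-10},{"offset":[0,0,0],"yaw":-17},{"offset":[0,0,0],"yaw":-24},{"offset":[0,0,0],"yaw":-31},{"offset":[0,0,0],"yaw":-38},{"offset":[0,0,0],"yaw":-45},{"offset":[0,0,0],"yaw":-52}]}}

```text
clock: 17.65
tcp_pos: [0.5986, -0.058, 0.0989]
orientation: [0.439, 0.554, 0.44, -0.554]
wrist_force: [-8.2, 5.8, 9.9]
finger_gap: 0.0121
```

```bash
python3 - <<'E'
from h import *
s,_=st();print(s['ft_torque'])
E
```

```text
t 17.65 carton xyz mm [ 48.8 -12.8  98.9] tooly deg -37.4 F [-8.2  5.8  9.9] gap 0.0121 j [-0.23  0.43 -0.11  1.03  0.    1.57]
[ 1.2539399   1.31965875 -0.05967031]
```

Emit:
{"method": "servo_tool", "body": {"increments": [{"offset":[0,0,0],"yaw":-8},{"offset":[0,0,0],"yaw":-16},{"offset":[0,0,0],"yaw":-24},{"offset":[0,0,0],"yaw":-32},{"offset":[0,0,0],"yaw":-40},{"offset":[0,0,0],"yaw":-48},{"offset":[0,0,0],"yaw":-56},{"offset":[0,0,0],"yaw":-60}]}}

```text
clock: 18.45
tcp_pos: [0.5973, -0.0582, 0.0993]
orientation: [0.654, 0.268, 0.656, -0.265]
wrist_force: [-9.8, 11.5, 15.2]
finger_gap: 0.0121
```

Emit:
{"method": "servo_tool", "body": {"increments": [{"offset":[0,0,0],"yaw":-5},{"offset":[0,0,0],"yaw":-9},{"offset":[0,0,0],"yaw":-13},{"offset":[0,0,0],"yaw":-16},{"offset":[0,0,0],"yaw":-18},{"offset":[0,0,0],"yaw":-20},{"offset":[0,0,0],"yaw":-20},{"offset":[0,0,0],"yaw":-20}]}}

```text
clock: 19.25
tcp_pos: [0.5972, -0.0584, 0.0995]
orientation: [0.688, 0.161, 0.69, -0.155]
wrist_force: [-8.9, 17.3, 16.5]
finger_gap: 0.0126
```

```bash
python3 - <<'E'
from h import *
s,_=st();print(s['ft_torque'])
E
```

```text
t 19.25 carton xyz mm [ 47.4 -12.5  99.5] tooly deg 40.0 F [-8.9 17.3 16.5] gap 0.0126 j [-0.24  0.43 -0.11  1.03  0.01  0.22]
[  3.61357762   2.00895929 -17.93564978]
```

Emit:
{"method": "servo_tool", "body": {"increments": [{"offset":[0,0,0],"yaw":2},{"offset":[0,0,0],"yaw":3},{"offset":[0,0,0],"yaw":3},{"offset":[0,0,0],"yaw":3},{"offset":[0,0,0],"yaw":3},{"offset":[0,0,0],"yaw":3},{"offset":[0,0,0],"yaw":3},{"offset":[0,0,0],"yaw":3}]}}

```text
clock: 20.05
tcp_pos: [0.5972, -0.0584, 0.0994]
orientation: [0.684, 0.178, 0.686, -0.172]
wrist_force: [-8.6, 16.6, 18.2]
finger_gap: 0.0124
```

Emit:
{"method": "servo_tool", "body": {"increments": [{"offset":[0,0,0],"yaw":0},{"offset":[0,0,0],"yaw":0},{"offset":[0,0,0],"yaw":0},{"offset":[0,0,0],"yaw":0},{"offset":[-3,0,0],"yaw":0},{"offset":[-6,0,0],"yaw":0},{"offset":[-9,0,0],"yaw":0},{"offset":[-12,0,0],"yaw":0}], "claw": 0.4}}

```text
clock: 20.85
tcp_pos: [0.6002, -0.0598, 0.219]
orientation: [0.689, 0.162, 0.688, -0.162]
wrist_force: [0.7, -0.7, -0.1]
finger_gap: 0.0341
```

```bash
python3 - <<'E'
from h import *
plan([(-60,0,240),(-150,-100,290)])
E
```

```text
t 20.85 carton xyz mm [ 49.6 -15.  219. ] tooly deg 39.4 F [ 0.7 -0.7 -0.1] gap 0.0341 j [-0.23  0.37  0.1   1.3  -0.    0.23]
(-60, 0, 240) [-2.1, -7.5, -8.1]
(-150, -100, 290) [-7.1, -20.8, -6.1]
```

Emit:
{"method": "servo_tool", "body": {"increments": [{"offset":[-2,-3,-1.5],"yaw":0},{"offset":[-4,-6.5,-2.5],"yaw":0},{"offset":[-6,-10,-3.5],"yaw":0},{"offset":[-7,-14,-4.5],"yaw":0},{"offset":[-7,-17.5,-5.5],"yaw":0},{"offset":[-7,-20.8,-6],"yaw":0},{"offset":[-7,-20.8,-6],"yaw":0},{"offset":[-7,-20.8,-6],"yaw":0}]}}

```text
clock: 21.65
tcp_pos: [0.4531, -0.2197, 0.2879]
orientation: [0.689, 0.162, 0.687, -0.163]
wrist_force: [-0.6, 0.0, 0.0]
finger_gap: 0.0345
```

```bash
python3 - <<'E'
from h import *
st()
for n in ('top','side','wrist'):
    m=env.camera_model(n);p,d=env.read_camera(n);cv2.imwrite(f"pics/{n}9.png",p[...,::-1]);np.savez(f'{n}9.npz',d=d,**m)
E
```

```text
t 21.65 carton xyz mm [-150.1 -100.7  287.9] tooly deg 39.2 F [-0.6  0.   0. ] gap 0.0345 j [-0.61  0.16 -0.01  1.39 -0.   -0.15]
```

View pics/top9.png

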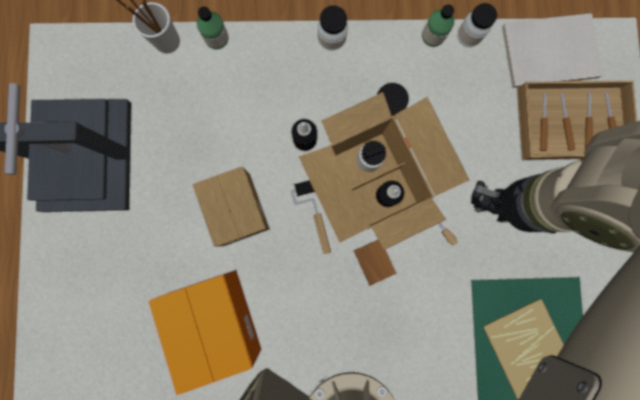

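View pics/side9.png

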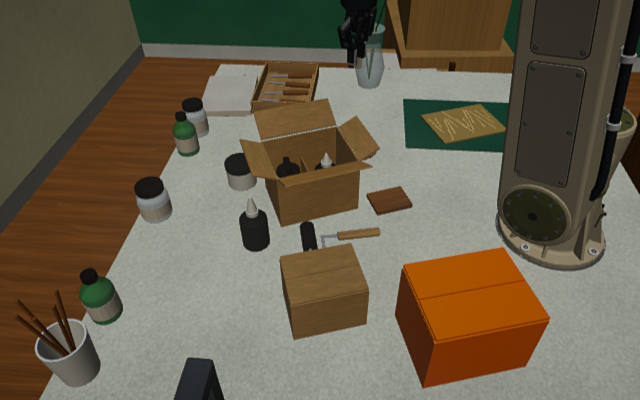

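View pics/wrist9.png

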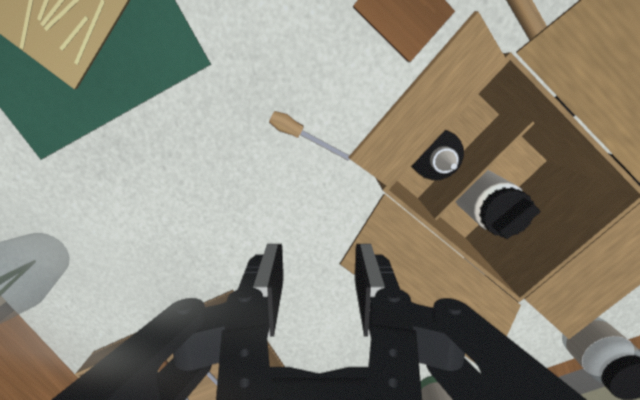

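All four flaps are folded back and the bystanders look unmoved. Next I measure the flap angles and the bar angle.

```bash
python3 - <<'E'
from h import *
def load(n,sl=None):
    z=np.load(n+'9.npz');m={k:z[k] for k in z.files if k!='d'}
    P=cloud(n,z['d'],m).reshape(-1,3);P=P[~np.isnan(P).any(1)]
    c,s=np.cos(YAW),np.sin(YAW);D=P[:,:2]-C
    return np.c_[c*D[:,0]+s*D[:,1],-s*D[:,0]+c*D[:,1],P[:,2]]*1000
T=load('top')
for n,ax,sg,a,b,w in(('left',1,1,85,130,70),('right',1,-1,85,130,70),('far',0,1,103,130,50),('near',0,-1,103,130,50)):
    k=(sg*T[:,ax]>a)&(sg*T[:,ax]<b)&(abs(T[:,1-ax])<w)&(T[:,2]>135)&(T[:,2]<200)
    f=np.polyfit(sg*T[k,ax],T[k,2],1);print(n,k.sum(),'angle',np.pi-np.arctan(f[0]))
for cam in('wrist','top'):
    L=load(cam);q=L[(L[:,2]>104)&(L[:,2]<118)&(np.hypot(L[:,0]-47.4,L[:,1]+14.5)<24)]
    if len(q)>20: print(cam,len(q),cv2.minAreaRect(q[:,:2].astype(np.float32)), np.degrees(np.arctan2(*np.linalg.svd(q[:,:2]-q[:,:2].mean(0),full_matrices=False)[2][0][::-1])))
z0=cv2.imread('pics/top0.png').astype(int);z1=cv2.imread('pics/top9.png').astype(int)
P0=cloud('top',np.load('top0.npy'))
d=np.nanmax(abs(z0-z1),2).astype(np.uint8)*3
cv2.imwrite('pics/diff.png',np.hstack([d[60:300,170:480]]).repeat(2,0).repeat(2,1))
E
```

```text
left 1523 angle 2.6591875315134397
right 1839 angle 2.6192728321296355
far 698 angle 2.6981205481016564
near 693 angle 2.6978187068974093
wrist 736 ((47.159996032714844, -14.784492492675781), (44.21488952636719, 15.318070411682129), 87.40744018554688) -93.29254062506111
top 143 ((48.04119110107422, -13.846920013427734), (43.570919036865234, 14.070175170898438), 87.17188262939453) 87.03672331594505
```

View pics/diff.png

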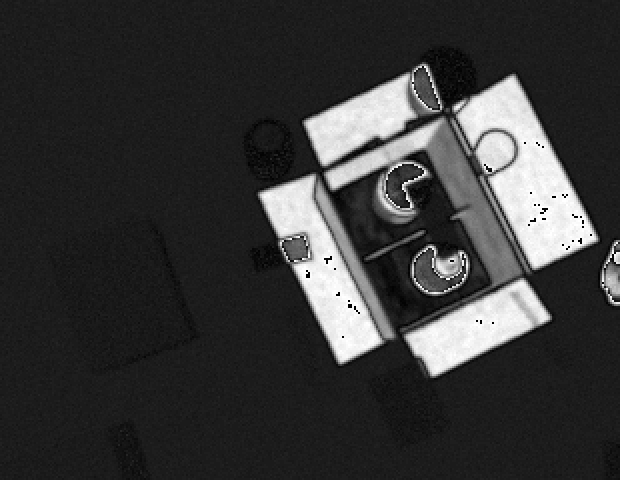

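```bash
python3 - <<'E'
from h import *
plan([(0,-10,240),(47.3,-14.5,190)])
E
```

```text
t 21.8 carton xyz mm [-149.1  -99.6  287.5] tooly deg 39.4 F [ 0.7 -0.2 -0.4] gap 0.034 j [-0.61  0.16 -0.01  1.39  0.   -0.15]
(0, -10, 240) [4.7, 17.2, 2.5]
(47.3, -14.5, 190) [9.7, 20.6, 5.9]
```

The bar now lies at about 87° from where it started, but the tool turned it about 127°. At the stop it was under 18 N·m, so it probably sprang back when I let go. I'll regrasp, turn to the stop gently and relax the tool before releasing.

Emit:
{"method": "servo_tool", "body": {"increments": [{"offset":[0.5,3.5,0.6],"yaw":6},{"offset":[1.5,7.5,1.2],"yaw":13},{"offset":[2.5,11,1.6],"yaw":20},{"offset":[4,14.5,2.2],"yaw":27},{"offset":[5,17.5,3.2],"yaw":34},{"offset":[7,19.5,5],"yaw":41},{"offset":[9.7,20.6,5.9],"yaw":42},{"offset":[9.7,20.6,5.9],"yaw":42}], "claw": 0.3}}

```text
clock: 22.6
tcp_pos: [0.5973, -0.058, 0.1858]
orientation: [0.583, 0.396, 0.587, -0.398]
wrist_force: [-0.8, -0.9, -0.2]
finger_gap: 0.0258
```

```bash
python3 - <<'E'
from h import *
plan([(47.3,-14.5,130),(47.3,-14.5,99)])
E
```

```text
t 22.6 carton xyz mm [ 47.7 -12.2 185.8] tooly deg -2.5 F [-0.8 -0.9 -0.2] gap 0.0258 j [-0.23  0.38  0.03  1.23  0.    0.96]
(47.3, -14.5, 130) [5.6, 0.0, 0.3]
(47.3, -14.5, 99) [8.7, 0.0, 0.3]
```

Emit:
{"method": "servo_tool", "body": {"increments": [{"offset":[1.5,0,0],"yaw":0.5},{"offset":[3.5,0,0],"yaw":0.5},{"offset":[5.5,0,0],"yaw":0.5},{"offset":[6.5,0,0],"yaw":0.5},{"offset":[6.5,0,0],"yaw":0.5},{"offset":[6.5,0,0],"yaw":0.5},{"offset":[6.5,0,0],"yaw":0.5},{"offset":[6.5,0,0],"yaw":0.5}]}}

```text
clock: 23.4
tcp_pos: [0.5984, -0.0611, 0.1265]
orientation: [0.583, 0.401, 0.582, -0.4]
wrist_force: [-0.6, -0.3, -0.6]
finger_gap: 0.0256
```

```bash
python3 - <<'E'
from h import *
plan([(47.3,-14.5,99)])
E
```

```text
t 23.4 carton xyz mm [ 47.4 -15.4 126.5] tooly deg -3.2 F [-0.6 -0.3 -0.6] gap 0.0256 j [-0.24  0.41 -0.07  1.08 -0.    0.97]
(47.3, -14.5, 99) [2.8, -0.0, -0.1]
```

Emit:
{"method": "servo_tool", "body": {"increments": [{"offset":[0.8,0,-0.1],"yaw":0},{"offset":[1.6,0,-0.1],"yaw":0},{"offset":[2.3,0,-0.1],"yaw":0},{"offset":[2.7,0,-0.1],"yaw":0},{"offset":[2.7,0,-0.1],"yaw":0},{"offset":[2.7,0,-0.1],"yaw":0},{"offset":[2.7,0,-0.1],"yaw":0},{"offset":[2.7,0,-0.1],"yaw":0}]}}

```text
clock: 24.2
tcp_pos: [0.5976, -0.06, 0.0986]
orientation: [0.583, 0.401, 0.582, -0.401]
wrist_force: [0.0, 1.1, 1.0]
finger_gap: 0.0256
```

Emit:
{"method": "servo_tool", "body": {"increments": [{"offset":[0,0,0],"yaw":0},{"offset":[0,0,0],"yaw":0},{"offset":[0,0,0],"yaw":0},{"offset":[0,0,0],"yaw":0},{"offset":[0,0,0],"yaw":0},{"offset":[0,0,0],"yaw":0},{"offset":[0,0,0],"yaw":0},{"offset":[0,0,0],"yaw":0}], "claw": 0, "force": 50}}

```text
clock: 25.0
tcp_pos: [0.5978, -0.0599, 0.0988]
orientation: [0.583, 0.401, 0.582, -0.4]
wrist_force: [1.1, 1.1, 5.4]
finger_gap: 0.0125
```

```bash
python3 - <<'E'
from h import *
s,_=st();print(s['ft_torque'],s['tau'])
E
```

```text
t 25.0 carton xyz mm [ 47.3 -14.2  98.8] tooly deg -3.2 F [1.1 1.1 5.4] gap 0.0125 j [-0.23  0.43 -0.12  1.02  0.    0.97]
[ 0.26289314 -0.09032331 -0.0985045 ] [ -0.66856546 -49.01684046  25.43269694   0.11818743  -0.39945368
  -0.1255192 ]
```

Emit:
{"method": "servo_tool", "body": {"increments": [{"offset":[0,0,0],"yaw":-4},{"offset":[0,0,0],"yaw":-10},{"offset":[0,0,0],"yaw":-16},{"offset":[0,0,0],"yaw":-22},{"offset":[0,0,0],"yaw":-27},{"offset":[0,0,0],"yaw":-31},{"offset":[0,0,0],"yaw":-34},{"offset":[0,0,0],"yaw":-34}]}}

```text
clock: 25.8
tcp_pos: [0.5979, -0.06, 0.099]
orientation: [0.672, 0.224, 0.671, -0.22]
wrist_force: [1.9, 8.5, 7.2]
finger_gap: 0.0128
```

```bash
python3 - <<'E'
from h import *
s,_=st();print(s['ft_torque'],s['tau'])
E
```

```text
t 25.8 carton xyz mm [ 47.4 -14.3  99. ] tooly deg 29.3 F [1.9 8.5 7.2] gap 0.0128 j [-0.24  0.43 -0.12  1.02  0.01  0.4 ]
[  2.21480531  -0.43922006 -11.69847308] [  6.67924985 -48.39519024  25.3649801   -0.2047552   -3.0571977
 -11.97338015]
```

```bash
python3 - <<'E'
from h import *
p,d=env.read_camera('wrist');cv2.imwrite("pics/w10.png",cv2.convertScaleAbs(np.ascontiguousarray(p[...,::-1]),alpha=2))
p,d=env.read_camera('side');cv2.imwrite("pics/s10.png",cv2.convertScaleAbs(cv2.resize(np.ascontiguousarray(p[70:230,220:400,::-1]),None,fx=4,fy=3.7,interpolation=cv2.INTER_CUBIC),alpha=1.7))
s,_=st();print(s['tau'])
E
```

```text
t 25.9 carton xyz mm [ 47.4 -14.3  99. ] tooly deg 29.2 F [1.  7.9 7.3] gap 0.0129 j [-0.24  0.43 -0.12  1.02  0.01  0.4 ]
[  6.60035983 -48.36604714  25.35218775  -0.20912313  -3.06171991
 -11.67682886]
```

View pics/w10.png

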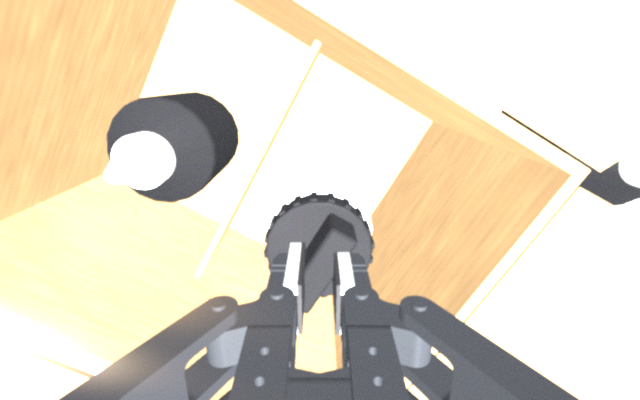

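View pics/s10.png

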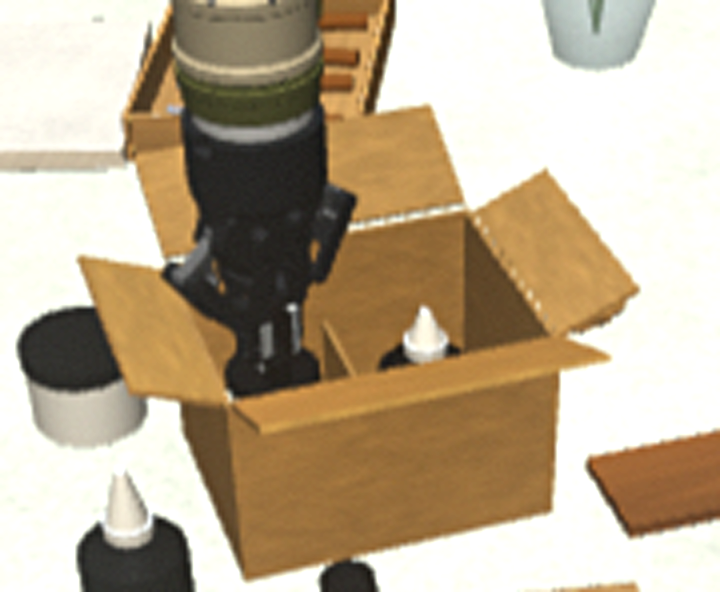

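Emit:
{"method": "servo_tool", "body": {"increments": [{"offset":[0,0,0],"yaw":5},{"offset":[0,0,0],"yaw":10},{"offset":[0,0,0],"yaw":15},{"offset":[0,0,0],"yaw":20},{"offset":[0,0,0],"yaw":24},{"offset":[0,0,0],"yaw":27},{"offset":[0,0,0],"yaw":27},{"offset":[0,0,0],"yaw":27}]}}

```text
clock: 26.7
tcp_pos: [0.598, -0.06, 0.0986]
orientation: [0.606, 0.365, 0.605, -0.364]
wrist_force: [3.2, 2.2, 3.9]
finger_gap: 0.0124
```

```bash
python3 - <<'E'
from h import *
s,_=st();print(s['ft_torque'],s['tau'][5])
p,d=env.read_camera('wrist');cv2.imwrite("pics/w11.png",cv2.convertScaleAbs(np.ascontiguousarray(p[150:350,200:440,::-1].repeat(3,0).repeat(3,1)),alpha=3))
E
```

```text
t 26.7 carton xyz mm [ 47.5 -14.3  98.6] tooly deg 3.7 F [3.2 2.2 3.9] gap 0.0124 j [-0.23  0.43 -0.12  1.02  0.    0.85]
[ 0.86351657 -0.67368731 -1.84362882] -1.8510307744145393
```

View pics/w11.png

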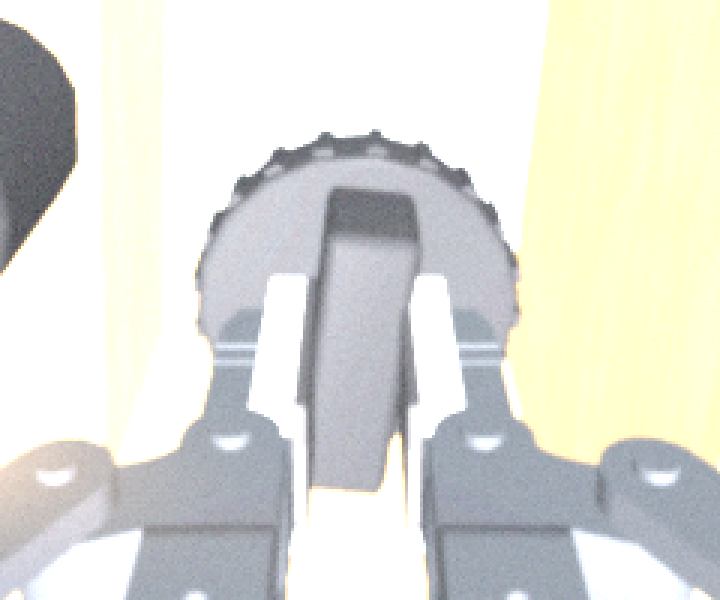

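Emit:
{"method": "servo_tool", "body": {"increments": [{"offset":[0,0,0],"yaw":2},{"offset":[0,0,0],"yaw":3.5},{"offset":[0,0,0],"yaw":4.5},{"offset":[0,0,0],"yaw":4.5},{"offset":[0,0,0],"yaw":4.5},{"offset":[0,0,0],"yaw":4.5},{"offset":[0,0,0],"yaw":4.5},{"offset":[0,0,0],"yaw":4.5}]}}

```text
clock: 27.55
tcp_pos: [0.598, -0.06, 0.0985]
orientation: [0.592, 0.388, 0.591, -0.387]
wrist_force: [5.8, 1.4, 2.5]
finger_gap: 0.0126
```

```bash
python3 - <<'E'
from h import *
s,_=st();print(s['ft_torque'],s['tau'][5])
E
```

```text
t 27.55 carton xyz mm [ 47.5 -14.3  98.5] tooly deg -0.7 F [5.8 1.4 2.5] gap 0.0126 j [-0.23  0.43 -0.12  1.02  0.    0.93]
[ 0.57232218 -1.22531063 -0.66634137] -0.6612597405910492
```

Emit:
{"method": "servo_tool", "body": {"increments": [{"offset":[0,0,0],"yaw":0},{"offset":[0,0,0],"yaw":0},{"offset":[0,0,0],"yaw":0},{"offset":[0,0,0],"yaw":0},{"offset":[0,0,0],"yaw":0},{"offset":[-3,0,0],"yaw":0},{"offset":[-6,0,0],"yaw":0},{"offset":[-10,0,0],"yaw":0}], "claw": 0.3}}

```text
clock: 28.35
tcp_pos: [0.596, -0.0597, 0.1977]
orientation: [0.59, 0.387, 0.592, -0.388]
wrist_force: [0.2, -0.6, -0.0]
finger_gap: 0.0254
```

```bash
python3 - <<'E'
from h import *
plan([(0,-70,240),(-110,-200,290)])
E
```

```text
t 28.35 carton xyz mm [ 45.8 -13.2 197.7] tooly deg -0.7 F [ 0.2 -0.6 -0. ] gap 0.0254 j [-0.23  0.37  0.05  1.25 -0.    0.93]
(0, -70, 240) [-4.2, -4.5, 5.7]
(-110, -200, 290) [-9.2, -15.4, 18.8]
```

Emit:
{"method": "servo_tool", "body": {"increments": [{"offset":[-3,-1,2],"yaw":0},{"offset":[-6,-2.5,4],"yaw":0},{"offset":[-9,-4.5,7],"yaw":0},{"offset":[-9.2,-4.6,9.7],"yaw":0},{"offset":[-9.2,-4.6,9.7],"yaw":0},{"offset":[-9.2,-4.6,9.7],"yaw":0},{"offset":[-9.2,-4.6,9.7],"yaw":0},{"offset":[-9.2,-4.6,9.7],"yaw":0}]}}

```text
clock: 29.15
tcp_pos: [0.5933, -0.166, 0.2897]
orientation: [0.591, 0.387, 0.592, -0.388]
wrist_force: [0.1, 0.2, -0.2]
finger_gap: 0.0257
```

```bash
python3 - <<'E'
from h import *
s,_=st()
for n in('wrist','top'):
    m=env.camera_model(n);p,d=env.read_camera(n);cv2.imwrite(f"pics/{n}12.png",p[...,::-1])
    P=cloud(n,d,m).reshape(-1,3);P=P[~np.isnan(P).any(1)]
    c,s_=np.cos(YAW),np.sin(YAW);D=P[:,:2]-C
    L=np.c_[c*D[:,0]+s_*D[:,1],-s_*D[:,0]+c*D[:,1],P[:,2]]*1000
    q=L[(L[:,2]>106)&(L[:,2]<118)&(np.hypot(L[:,0]-47.4,L[:,1]+14.5)<24)]
    print(n,len(q)); 
    if len(q)>20: print(cv2.minAreaRect(q[:,:2].astype(np.float32)),np.degrees(np.arctan2(*np.linalg.svd(q[:,:2]-q[:,:2].mean(0),full_matrices=False)[2][0][::-1])))
E
```

```text
t 29.15 carton xyz mm [-2.000e-01 -1.091e+02  2.897e+02] tooly deg -0.6 F [ 0.1  0.2 -0.2] gap 0.0257 j [-0.4   0.39  0.3   1.48  0.    0.76]
wrist 850
((47.3840217590332, -14.645021438598633), (43.8774528503418, 14.154438972473145), 86.35663604736328) -93.6346118480572
top 141
((47.89211654663086, -13.725513458251953), (43.96005630493164, 13.741589546203613), 86.9952621459961) 86.91428593218696
```

View pics/wrist12.png

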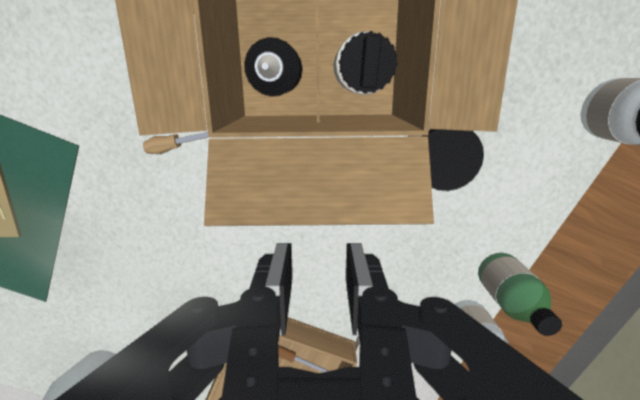

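```bash
python3 - <<'E'
from h import *
st(); print(env.hand_in())
E
```

```text
t 29.25 carton xyz mm [  -0.  -109.4  290. ] tooly deg -0.6 F [-0.1  0.5 -1.1] gap 0.0254 j [-0.4   0.39  0.3   1.48 -0.    0.76]
the job is handed in; nothing more can be done
None
```

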